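# Fetch the jar from under the cabinet sash onto the stirrer

### The arm

A 7-joint arm with a two-finger parallel gripper is mounted at the origin on the work surface. World frame = base frame: x ahead of the robot, y to its left, z up, the work surface at z = 0. Lengths are in m, angles in rad, forces in N, time in s.
With the tool pointing down it reaches from about 0.4 to 0.875 m from the base axis. Payload 19.3 kg.
Tool frame: the origin (TCP) lies at the very end of the fingers, on their centre line; the grasp point (between the pads) lies 19 mm behind it; z points along the fingers, y is the direction in which the jaws open and shut (so a half turn about z gives the same grasp; the last joint's range is limited). The gripper opens to 85 mm and grips with 20 to 120 N. Pads are 22 mm wide; open, the fingers measure 114 mm over their backs; the gripper's body (76 mm by 85 mm) begins 54 mm behind the grasp point. The pads swing forward as they close: fully open they stand 13 mm farther back than shut.
Start: joints at [1.162, 0.521, -0.036, 1.599, 0.021, 1.021, -0.113], TCP at [0.208, -0.589, 0.194] pointing down, gripper open.
Joint ranges: [-2.91, 2.91], [-0.3, 2.13], [-1.5, 1.42], [0.17, 2.43], [-1.26, 4.41], [0.16, 1.93], [-2.52, 2.52]. Speed limits (rad/s): [1.89, 1.89, 2.39, 2.39, 3.01, 3.01, 3.01].

### API

Orientations are given as [roll, pitch, yaw] about the fixed x, y, z axes, in that order (R = Rz(yaw) Ry(pitch) Rx(roll)).
In Python, from workcell import bot, viewer gives the robot as it stands.
- The arm moves only by the shell command python3 -m creep 'ROWS' [FORCE]. ROWS is JSON, a list of rows, each an object of numbers: "rx", "ry", "rz": the turn, a rotation vector about the tool's x, y, z in degrees; "tx", "ty", "tz": the shift along the tool's x, y, z in mm; "hand": the closure, from -1 (fully open) to 1 (shut), so that 0 is half open. In form: [{"rx": .., "ry": .., "rz": .., "tx": .., "ty": .., "tz": .., "hand": ..}, ...]. A call has 1 to 8 rows; each row is the pose to reach, as a shift and turn from the pose commanded when the call began, along the tool's axes at that moment; what a row does not reach only later rows make up. A row lasts 1/10 s, in which the tool goes at most 50 mm and 8.59 degrees, less where a joint would pass 70% of its speed; a pose out of reach is approached as far as the arm can. A call with a gripper value outside its range is refused whole. The fingers move at their own pace and stop on an object; FORCE is the grip in N (left out, the last holds). Time passes only in rows, so rows that repeat a pose let the fingers close. It gives the time, the measured TCP pose, the force and the opening at its end, in the units of the state.
- bot.observe(): the state, without advancing time (a new reading comes with each control period).
- viewer.grab_frame(name): name is "scene" or "top" or "wrist"; returns a dict with "pixels" (420x560x3 uint8, blue, green, red), "vertical_fov" (degrees; the focal length in pixels is half the picture's height over the tangent of half this angle, whatever the lens; pixels are square), "cx", "cy" (the principal point, pixels), "rvec" (rotation vector, rad) and "tvec" (3), from world to camera coordinates, as OpenCV has them; the wrist camera has in their place "tool_from_camera" (4x4, takes a point from camera to tool coordinates, whose origin is the TCP and whose axes are the flange's). Camera axes: x right, y down, z forward; pixel columns grow to the right and rows downward; lengths in m; the calibration is good to about 2 mm. A picture is of the moment at which its call begins: read the wrist's pose just before it. There is no depth.
- bot.job_done(): hands the job in, once; it reports no verdict.
Trained networks look in a picture, given as the dict that the camera call returned (one of the last four; its "shot" number tells which), for a name from the list of things; names that differ only in an ending like _2 or _b are one class to them, and where a whole thing is asked for, a point or a joint stands for the part that bears it (a point fixed in the world has none). Each returns a list of dicts, best first, with "score" (0 to 1); they miss things now and then, are a little off and sometimes report something else, mostly with a low value. They report only what shows in the picture. A call takes as long as a camera call. They do not tell look-alikes from the thing itself.
- viewer.outline_of(target, picture): "mask" (420x560 bool, what is visible of it) and "bbox" ([left, top, right, bottom] in pixels, round what is visible of it).
The state is a dict: "clock": time; "qpos": joint angles; "qd": joint speeds; "joint_efforts": joint torques, N m; "position": TCP position; "tool_rot": TCP orientation; "force": force on the tool from outside, world axes, zero at the start; "moment": the same for the moment, N m; "grip_width": finger opening in m.
Only numpy, scipy, OpenCV 4.12 (cv2) and the standard library are available. Lean on these libraries where they do the work, as an engineer would, in place of code of your own. Each camera call takes 0.05 s, during which the arm holds its last target.

### The job

Raise the clear front sash of the bench cabinet by its black lug, well up, so that it stays there by itself. Then reach in under it, take out the wide capped amber jar and stand it upright on the middle of the stirrer's round plate, leaving the sash up.

Things in the scene. Friction and masses are not known exactly. Their poses are not given: they have to be found in the camera images.
- sash (a joint): height of the cabinet's vertically sliding clear sash (494 mm wide, 310 tall), m: 0 closed, 0.24 fully up. About 0.7 kg; 10 to 14 N lifts it. Let go low it sinks shut; friction holds it wherever let go above 0.14. Its lower edge is 8 mm above the bench when closed and rises with it. It runs between two upright posts, inner faces 250 mm either side of the middle.
- sash_lug (a point): centre of the black lifting lug at the sash's middle: block 24 mm wide (y), 32 deep (x), 36 tall, on a stem, its centre 40 mm in front of the sash plane, 110 above the sash's lower edge, 118 above the bench when closed; rises with the sash. x: level, into the cabinet; y along the sash; z up. Cabinet: 540 mm wide, 260 deep, 336 tall, clear sides, back and roof, floor 6 thick.
- jar_center (a point): centre (half-way up) of the wide amber jar with white screw cap, 56 mm diameter, 76 tall, 0.14 to 0.28 kg, upright on the cabinet floor (centre 44 above the bench), about 40 mm behind the sash plane. In the same row, about 115 mm apart, in any order: a slim amber bottle (32 diameter, 82 tall) and a blue tip box (76 wide, 53 tall).
- plate_top (a point): centre of the top face of the magnetic stirrer's round white plate, 120 mm in diameter, 72 mm above the bench, on a white housing 140 mm square, in front of the cabinet to the left or right; z up. On the other side stands a grey block heater of the same footprint, 80 mm tall.
Not all that is in view belongs to the job. What is shaped like the part that bears plate_top but pink or purple is not meant.

How it is judged:
By the outcome, as a careful person would: the job done as asked, in the order asked, and still so for the second after the job is handed in, with the robot touching nothing.
It also fails if it takes over 53 s, if anything falls off the work surface, if the arm or the gripper's body presses on something with over 40 N, if the wrist force passes 120 N, or if a joint passes its speed limit or range.

## Working session

There is one attempt and no reset: what is moved stays moved. The work goes in short steps, Python scripts to look and compute and a shell command to move; the robot and the scene stay as the last step left them, time stands still between calls to the robot, and variables do not carry over. Pictures are saved under pics/ and viewed, and the job is handed in when it is done.

```bash
ls; mkdir -p pics; cat > h.py <<'E'
import numpy as np, cv2
from workcell import bot, viewer
from scipy.spatial.transform import Rotation as R
def K(f):
    h=f["pixels"].shape[0]; fl=h/2/np.tan(np.radians(f["vertical_fov"]/2))
    return np.array([[fl,0,f["cx"]],[0,fl,f["cy"]],[0,0,1]])
def toolT(s):
    T=np.eye(4); r=np.array(s["tool_rot"]); 
    T[:3,:3]=R.from_euler('xyz',r).as_matrix() if r.size==3 else r.reshape(3,3)
    T[:3,3]=s["position"]; return T
def cam(f,s=None):
    # world->cam R,t
    if "rvec" in f: return cv2.Rodrigues(np.array(f["rvec"],float))[0],np.array(f["tvec"],float).ravel()
    T=np.linalg.inv(toolT(s)@np.array(f["tool_from_camera"])); return T[:3,:3],T[:3,3]
def ray(f,uv,s=None):
    r,t=cam(f,s); d=r.T@np.linalg.inv(K(f))@np.array([uv[0],uv[1],1.]); return -r.T@t,d/np.linalg.norm(d)
def proj(f,p,s=None):
    r,t=cam(f,s); q=K(f)@(r@np.array(p,float)+t); return q[:2]/q[2]
def atz(f,uv,z,s=None):
    o,d=ray(f,uv,s); return o+d*(z-o[2])/d[2]
def tri(rs):
    A=sum(np.eye(3)-np.outer(d,d) for o,d in rs); b=sum((np.eye(3)-np.outer(d,d))@o for o,d in rs)
    p=np.linalg.solve(A,b); return p,[np.linalg.norm((np.eye(3)-np.outer(d,d))@(p-o)) for o,d in rs]
E
python3 - <<'E'
from h import *
s=bot.observe(); print(s)
for n in ["scene","top","wrist"]:
    f=viewer.grab_frame(n); cv2.imwrite(f"pics/{n}0.png",f["pixels"]); print(n,{k:v for k,v in f.items() if k!="pixels"})
    for t in ["sash","sash_lug","jar_center","plate_top"]:
        try: print(t,[(round(float(o["score"]),2),list(map(int,o["bbox"]))) for o in viewer.outline_of(t,f)])
        except Exception as e: print(t,e)
E
```

```text
pics
{'clock': 0.0, 'qpos': array([ 1.16179186,  0.52199819, -0.03633363,  1.59998916,  0.02120646,
        1.02109855, -0.11280609]), 'qd': array([ 6.78572440e-04, -8.21652542e-05,  1.11755791e-03,  3.53649104e-04,
        5.41917567e-04, -7.15259983e-04, -3.53841690e-04]), 'joint_efforts': array([ 7.88276111e-07, -9.27101541e+01,  1.97987258e+00, -3.69923401e+01,
        1.78462436e-02,  8.28502933e-03, -4.49972322e-05]), 'position': array([ 0.20756684, -0.58913466,  0.19394229]), 'tool_rot': array([-3.14048761e+00,  8.11971702e-05,  3.38796883e-01]), 'force': array([-0.17190821, -0.47877579,  0.38203365]), 'moment': array([0.02816589, 0.00656789, 0.0171071 ]), 'grip_width': 0.08564793728433608}
scene {'vertical_fov': 44.563365588332935, 'cx': 275.38022704355967, 'cy': 210.20243523222254, 'rvec': array([ 2.8174561 , -0.16614923,  0.02995219]), 'tvec': array([-0.43197597,  0.06564053,  1.24375898]), 'shot': 1}
sash [(0.96, [319, 63, 382, 324])]
sash_lug [(0.75, [322, 60, 384, 324])]
jar_center [(0.48, [380, 259, 383, 272])]
plate_top [(0.86, [251, 315, 320, 382]), (0.7, [139, 329, 2
[... 280 characters left out ...]
}
sash [(0.63, [190, 118, 408, 163])]
sash_lug [(0.59, [192, 114, 411, 164])]
jar_center []
plate_top [(0.84, [369, 181, 426, 239]), (0.77, [280, 208, 340, 266])]
wrist {'vertical_fov': 58.985277531984394, 'cx': 278.0462371431416, 'cy': 203.98082363238956, 'tool_from_camera': array([[ 1.00067527e-03, -9.51974890e-01, -3.06174472e-01,
         7.93296877e-02],
       [ 9.99999484e-01,  1.00692161e-03,  1.37538121e-04,
        -1.57893406e-04],
       [ 1.77360854e-04, -3.06174451e-01,  9.51975406e-01,
        -1.78829571e-01],
       [ 0.00000000e+00,  0.00000000e+00,  0.00000000e+00,
         1.00000000e+00]]), 'shot': 3}
sash []
sash_lug []
jar_center []
plate_top [(0.82, [0, 13, 84, 202])]
```

View pics/scene0.png

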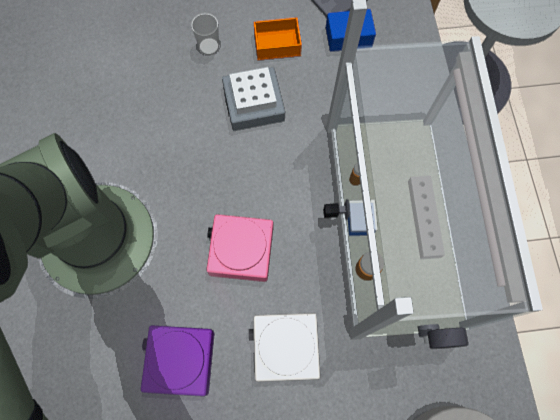

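View pics/top0.png

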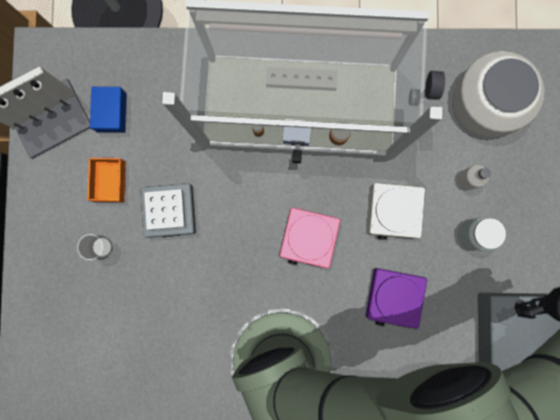

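View pics/wrist0.png

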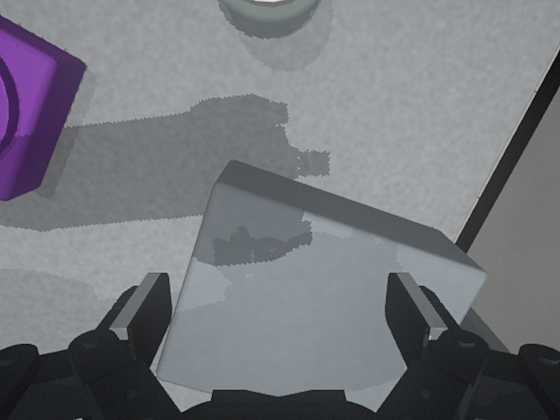

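The scene shows the lug at (331,210), a jar-like amber thing at (365,268), a slim amber one at (355,177), a tip box at (360,217), the white plate at (287,347), and pink and purple decoys. In the top view the lug is at (296,155), the amber jar at (340,137) and the white plate at (397,211). I'll enlarge these.

```bash
python3 - <<'E'
import cv2,numpy as np
a=cv2.imread("pics/scene0.png")[150:330,300:440]; b=cv2.imread("pics/top0.png")[95:185,180:450]
cv2.imwrite("pics/c1.png",cv2.resize(a,None,fx=3.3,fy=3.3,interpolation=cv2.INTER_CUBIC)); cv2.imwrite("pics/c2.png",cv2.resize(b,None,fx=2.9,fy=2.9,interpolation=cv2.INTER_CUBIC))
E
```

```text
(no output)
```

View pics/c1.png

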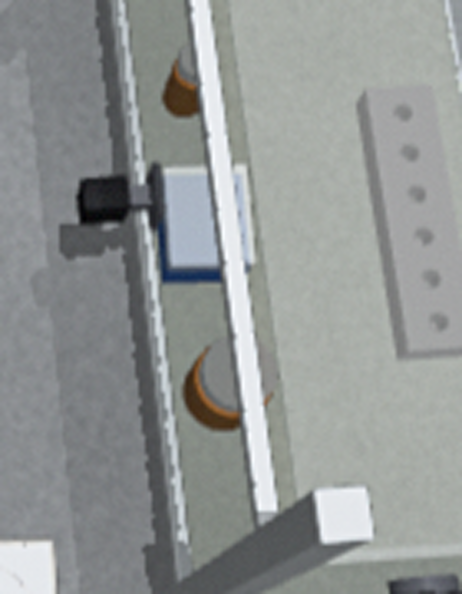

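View pics/c2.png

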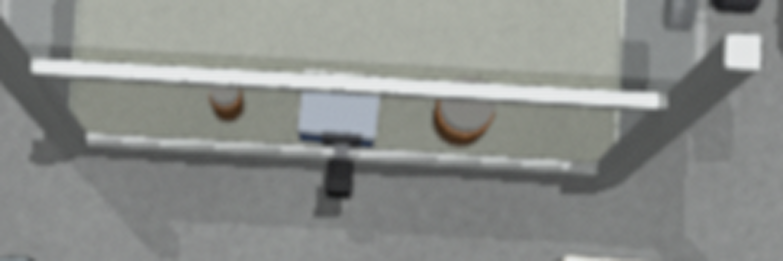

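```bash
python3 - <<'E'
from h import *
s=viewer.grab_frame("scene"); t=viewer.grab_frame("top")
def two(a,b): 
    p,r=tri([ray(s,a),ray(t,b)]); return p.round(4),np.round(r,4)
print("lug",two((331.2,210.3),(296.9,156.4)))
for f,pts in [(s,[(335.8,150),(355.5,322.7)]),(t,[(210,142.2),(385.9,154.3)])]:
    q=[atz(f,p,0.008) for p in pts]; d=q[0]-q[1]; print("edge",q,np.degrees(np.arctan2(-d[0],d[1])))
# plate
ms=[o for o in viewer.outline_of("plate_top",s)]; mt=[o for o in viewer.outline_of("plate_top",t)]
for o in ms+mt: print(o["score"],o["bbox"], np.argwhere(o["mask"]).mean(0)[::-1])
print("plate",two((287,345.5),(397.7,209.5)))
print("jar cap",[atz(s,(371.8,265),.082)], atz(t,(340.7,133),.082))
c=s["pixels"][305:400,235:335]; c2=t["pixels"][170:250,355:440]
cv2.imwrite("pics/p.png",np.hstack([cv2.resize(c,(400,400)),cv2.resize(c2,(400,400))]))
print(95/400,100/400,80/400,85/400)
E
```

```text
lug (array([ 0.5565, -0.0336,  0.1119]), array([0.0003, 0.0003]))
edge [array([0.60922244, 0.15822707, 0.008     ]), array([ 0.58699012, -0.27545545,  0.008     ])] -2.934644397276288
edge [array([0.61289984, 0.2129722 , 0.008     ]), array([ 0.58244311, -0.28656489,  0.008     ])] -3.4890004152733987
0.97 [247.8, 317.4, 322.9, 380.9] [285.58775324 347.21807421]
0.96 [205.5, 214.2, 274.5, 280.9] [239.87226082 247.97354356]
0.83 [139.2, 325.4, 212.9, 394.4] [177.39032815 360.53562176]
0.72 [365.7, 269.4, 429.7, 327.6] [395.72655984 297.98124787]
0.61 [281.5, 207.2, 341.3, 268.0] [309.57095466 237.83744932]
0.58 [367.1, 181.3, 422.7, 240.4] [395.48853616 210.65890653]
plate (array([ 0.4233, -0.3098,  0.0532]), array([0.0002, 0.0002]))
jar cap [array([ 0.63167696, -0.16155756,  0.082     ])] [ 0.62605964 -0.15145237  0.082     ]
0.2375 0.25 0.2 0.2125
```

View pics/p.png

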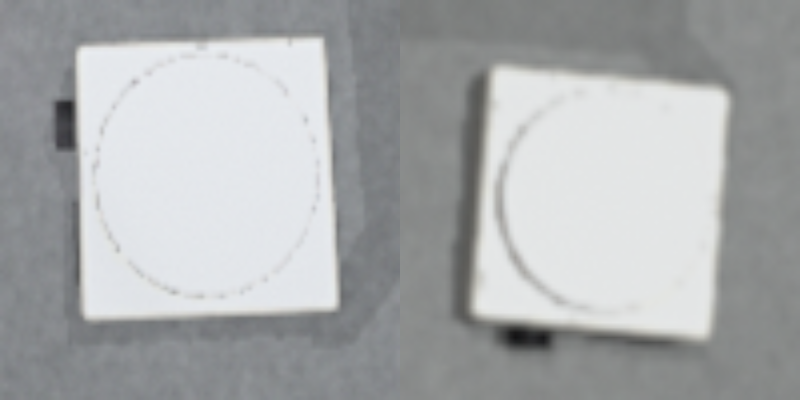

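```bash
cat >> h.py <<'E'
def go(p,yaw,tilt,roll=0,grasp=False):
    "p target TCP (or grasp point if grasp), deg. prints row numbers from current pose"
    T=toolT(bot.observe()); Rt=(R.from_euler('z',yaw,degrees=True)*R.from_euler('y',-tilt,degrees=True)*R.from_euler('x',180,degrees=True)).as_matrix()
    p=np.array(p,float)
    if grasp: p=p+0.019*Rt[:,2]
    d=T[:3,:3].T@(p-T[:3,3])*1000; rv=R.from_matrix(T[:3,:3].T@Rt).as_rotvec(degrees=True)
    print("t",d.round(1),np.linalg.norm(d).round(),"r",rv.round(2),np.linalg.norm(rv).round(1))
def st():
    s=bot.observe(); T=toolT(s); z=T[:3,2]
    print("t",round(s["clock"],2),"tcp",s["position"].round(4),"grasp",(T[:3,3]-.019*z).round(4),"yaw/tilt",np.degrees([np.arctan2(T[1,0],T[0,0]),np.arcsin(np.clip(T[2,0],-1,1))]).round(1),"F",s["force"].round(1),"w",round(s["grip_width"],4),"q",s["qpos"].round(2))
E
python3 - <<'E'
from h import *
go([0.36,-0.40,0.34],-25,25)
E
```

```text
t [ 206.6 -128.1 -145.5] 283.0 r [-9.68 23.73 43.69] 50.6
```

```bash
python3 -m creep '[{"tx":207,"ty":-128,"tz":-145,"rx":-9.7,"ry":23.7,"rz":43.7,"hand":-1},{"tx":207,"ty":-128,"tz":-145,"rx":-9.7,"ry":23.7,"rz":43.7,"hand":-1},{"tx":207,"ty":-128,"tz":-145,"rx":-9.7,"ry":23.7,"rz":43.7,"hand":-1},{"tx":207,"ty":-128,"tz":-145,"rx":-9.7,"ry":23.7,"rz":43.7,"hand":-1},{"tx":207,"ty":-128,"tz":-145,"rx":-9.7,"ry":23.7,"rz":43.7,"hand":-1},{"tx":207,"ty":-128,"tz":-145,"rx":-9.7,"ry":23.7,"rz":43.7,"hand":-1},{"tx":207,"ty":-128,"tz":-145,"rx":-9.7,"ry":23.7,"rz":43.7,"hand":-1}]'
python3 - <<'E'
from h import *
st(); go([0.45,-0.1,0.25],-3.3,42)
f=viewer.grab_frame("wrist"); cv2.imwrite("pics/w1.png",f["pixels"])
E
```

```text
clock: 1.65
position: [0.3623, -0.3969, 0.3422]
tool_rot: [-3.141, -0.442, -0.438]
force: [-0.1, -1.0, -1.0]
grip_width: 0.0853
t 1.65 tcp [ 0.3623 -0.3969  0.3422] grasp [ 0.3549 -0.3935  0.3593] yaw/tilt [-25.1  25.3] F [-0.1 -1.  -1. ] w 0.0853 q [ 0.92  0.03 -0.09  1.98 -0.24  0.74 -1.03]
t [ -81.4 -306.1   63.5] 323.0 r [ 12.11  16.49 -18.2 ] 27.4
```

View pics/w1.png

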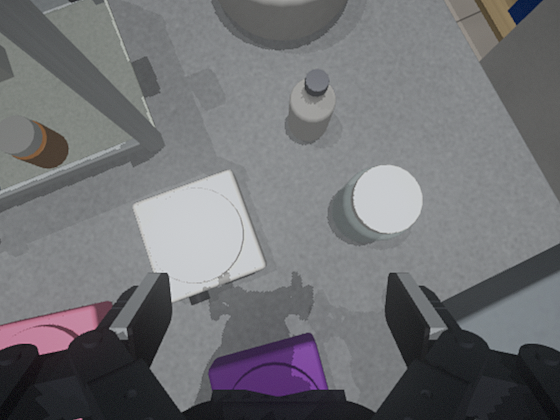

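The picture shows the white plate's ring centred near (194,235), with the amber capped jar at (30,140) behind the post. Pink and purple plates are at the bottom.

```bash
python3 - <<'E'
from h import *
s=bot.observe(); f=viewer.grab_frame("wrist")
sc=viewer.grab_frame("scene");t=viewer.grab_frame("top")
c=cv2.resize(f["pixels"][160:310,120:280],None,fx=4,fy=4,interpolation=cv2.INTER_CUBIC)
# candidate overlay
P=tri([ray(f,(194,235),s),ray(sc,(286.75,346.6)),ray(t,(398.4,210))]);print(P)
for ff,uv,ss in [(f,(194,235),s),(sc,(286.75,346.6),None),(t,(398.4,210),None)]: print(atz(ff,uv,.072,ss))
p=np.array([.426,-.308,.072])
for a in np.linspace(0,6.28,60):
    q=proj(f,p+.06*np.array([np.cos(a),np.sin(a),0]),s); cv2.circle(c,tuple(int(x) for x in ((q-[120,160])*4)),1,(0,0,255),-1)
cv2.imwrite("pics/pl.png",c)
E
```

```text
(array([ 0.42140428, -0.31017695,  0.0634887 ]), [np.float64(0.0019726529001684273), np.float64(0.0026245744586484627), np.float64(0.0006925517683537489)])
[ 0.41965328 -0.30985436  0.072     ]
[ 0.42213065 -0.31309266  0.072     ]
[ 0.42043691 -0.30776331  0.072     ]
```

View pics/pl.png

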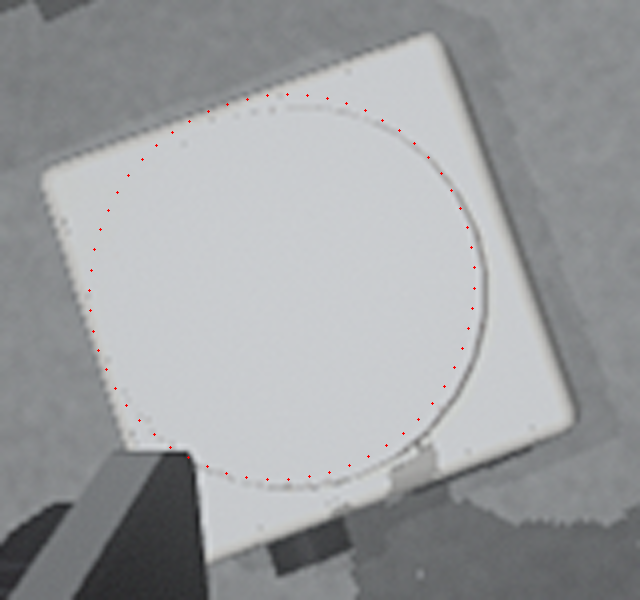

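```bash
python3 -m creep '[{"tx":-81,"ty":-306,"tz":63,"rx":12.1,"ry":16.5,"rz":-18.2},{"tx":-81,"ty":-306,"tz":63,"rx":12.1,"ry":16.5,"rz":-18.2},{"tx":-81,"ty":-306,"tz":63,"rx":12.1,"ry":16.5,"rz":-18.2},{"tx":-81,"ty":-306,"tz":63,"rx":12.1,"ry":16.5,"rz":-18.2},{"tx":-81,"ty":-306,"tz":63,"rx":12.1,"ry":16.5,"rz":-18.2},{"tx":-81,"ty":-306,"tz":63,"rx":12.1,"ry":16.5,"rz":-18.2},{"tx":-81,"ty":-306,"tz":63,"rx":12.1,"ry":16.5,"rz":-18.2},{"tx":-81,"ty":-306,"tz":63,"rx":12.1,"ry":16.5,"rz":-18.2}]'
python3 - <<'E'
from h import *
st()
f=viewer.grab_frame("wrist"); cv2.imwrite("pics/w2.png",f["pixels"])
for t in ["sash_lug","jar_center"]: print(t,[(round(float(o["score"]),2),list(map(int,o["bbox"]))) for o in viewer.outline_of(t,f)])
E
```

```text
t 1.85 tcp [ 0.36   -0.4006  0.3391] grasp [ 0.3527 -0.3972  0.3564] yaw/tilt [-25.   24.9] F [ 0.1  0.4 -0.3] w 0.0852 q [ 0.92  0.04 -0.09  1.98 -0.24  0.74 -1.02]
sash_lug [(0.95, [0, 38, 137, 200])]
jar_center []schema error: expected keys rx, ry, rz, tx, ty, tz, hand
```

View pics/w2.png

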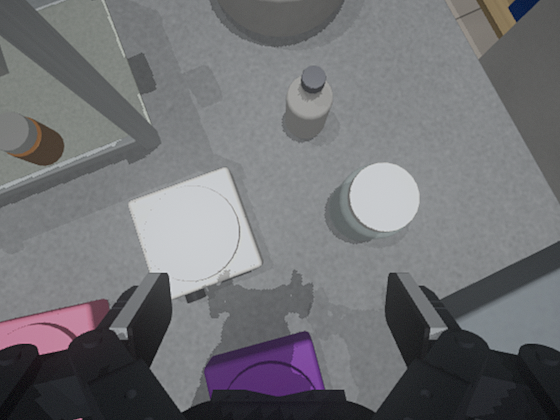

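```bash
python3 -m creep '[{"tx":-81,"ty":-306,"tz":63,"rx":12.1,"ry":16.5,"rz":-18.2,"hand":-1},{"tx":-81,"ty":-306,"tz":63,"rx":12.1,"ry":16.5,"rz":-18.2,"hand":-1},{"tx":-81,"ty":-306,"tz":63,"rx":12.1,"ry":16.5,"rz":-18.2,"hand":-1},{"tx":-81,"ty":-306,"tz":63,"rx":12.1,"ry":16.5,"rz":-18.2,"hand":-1},{"tx":-81,"ty":-306,"tz":63,"rx":12.1,"ry":16.5,"rz":-18.2,"hand":-1},{"tx":-81,"ty":-306,"tz":63,"rx":12.1,"ry":16.5,"rz":-18.2,"hand":-1},{"tx":-81,"ty":-306,"tz":63,"rx":12.1,"ry":16.5,"rz":-18.2,"hand":-1},{"tx":-81,"ty":-306,"tz":63,"rx":12.1,"ry":16.5,"rz":-18.2,"hand":-1}]'
python3 - <<'E'
from h import *
viewer.grab_frame("top");viewer.grab_frame("top")
st()
s=bot.observe();f=viewer.grab_frame("wrist"); cv2.imwrite("pics/w3.png",f["pixels"])
for t in ["sash_lug","jar_center"]: print(t,[(round(float(o["score"]),2),list(map(int,o["bbox"]))) for o in viewer.outline_of(t,f)])
print(proj(f,[.5565,-.0336,.118],s),proj(f,[.63,-.157,.044],s))
E
```

```text
clock: 2.8
position: [0.4399, -0.1613, 0.2768]
tool_rot: [-3.136, -0.714, -0.059]
force: [-0.3, -0.7, 0.8]
grip_width: 0.0853
t 2.9 tcp [ 0.4408 -0.1592  0.2771] grasp [ 0.4283 -0.1586  0.2914] yaw/tilt [-3.1 40.9] F [-0.3 -1.3 -0.6] w 0.0854 q [ 1.1  -0.09 -0.64  2.43 -1.25  0.33 -0.05]
sash_lug [(0.96, [0, 0, 464, 207])]
jar_center []
[152.37508109 186.63671864] [270.43728499 156.11317914]
```

View pics/w3.png

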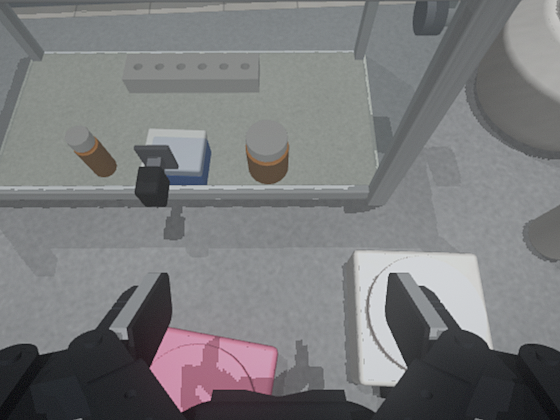

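The picture shows the jar at (267,152), box at (178,155), bottle at (92,152) and lug at (152,185). Joints 4 and 5 are at their limits, so I'll identify the arm geometry before going on.

```bash
cat > kin.py <<'E'
import numpy as np, itertools
from scipy.optimize import least_squares
from scipy.spatial.transform import Rotation as R
def Rz(a): return R.from_rotvec([0,0,a]).as_matrix()
def Ry(a): return R.from_rotvec([0,a,0]).as_matrix()
def fk(q,p,sg):
    d1,L1,L2,d7,y0,yt,a1,a2,a3=p; z=np.array([0,0,1.]); x=np.array([1.,0,0])
    r=Rz(y0+sg[0]*q[0]); pos=d1*z+r@x*a1
    r=r@Ry(q[1])@Rz(sg[1]*q[2]); pos=pos+r@(L1*z+a2*x)
    r=r@Ry(q[3])@Rz(sg[2]*q[4]); pos=pos+r@(L2*z+a3*x)
    r=r@Ry(q[5])@Rz(sg[3]*q[6]+yt); pos=pos+r@(d7*z)
    return pos,r
E
python3 - <<'E'
from h import *; from kin import *; import json
s=bot.observe()
D=[([1.16179186,0.52199819,-0.03633363,1.59998916,0.02120646,1.02109855,-0.11280609],[0.20756684,-0.58913466,0.19394229],[-3.14048761,8.1e-05,.338796883]),
([.92,.04,-.09,1.98,-.24,.74,-1.02],[.36,-.4006,.3391],[-3.141,-np.radians(24.9),-np.radians(25)]),
(list(s["qpos"]),list(s["position"]),list(s["tool_rot"]))]
best=[]
for sg in itertools.product([1,-1],repeat=4):
  for y0,yt in itertools.product([0,1.57,3.14,-1.57],repeat=2):
    def e(p):
        o=[]
        for q,x,a in D:
            P,r=fk(q,p,sg); o+=list((P-x)*3); o+=list((r-R.from_euler('xyz',a).as_matrix()).ravel())
        return o
    r=least_squares(e,[.35,.42,.4,.25,y0,yt,0,0,0]); best.append((r.cost,sg,r.x.round(4)))
best.sort(key=lambda b:b[0])
for b in best[:4]: print(b)
print(D[2])
E
```

```text
(np.float64(0.004419762362035234), (-1, -1, -1, -1), array([ 0.3063,  0.4386,  0.4245,  0.2157, -0.076 ,  1.5063,  0.0025,
        0.0647,  0.0265]))
(np.float64(0.004419762362035243), (-1, -1, -1, -1), array([ 3.0630e-01,  4.3860e-01,  4.2450e-01,  2.1570e-01, -7.6000e-02,
       -4.7769e+00,  2.5000e-03,  6.4700e-02,  2.6500e-02]))
(np.float64(0.004419762362035245), (-1, -1, -1, -1), array([ 0.3063,  0.4386,  0.4245,  0.2157, -0.076 ,  1.5063,  0.0025,
        0.0647,  0.0265]))
(np.float64(0.004419762362035245), (-1, -1, -1, -1), array([ 0.3063,  0.4386,  0.4245,  0.2157, -0.076 ,  1.5063,  0.0025,
        0.0647,  0.0265]))
([np.float64(1.0944810747432174), np.float64(-0.08732400037437126), np.float64(-0.6234092364065101), np.float64(2.426610105213693), np.float64(-1.2515925699756965), np.float64(0.3276157748104272), np.float64(-0.04999835347770519)], [np.float64(0.43938574361338434), np.float64(-0.1636749592421628), np.float64(0.27736835837124646)], [np.float64(-3.1360631839061597), np.float64(-0.7148628760131424), np.float64(-0.06109739113396362)])
```

```bash
python3 - <<'E'
from h import *; from kin import *
D=[([1.16179186,0.52199819,-0.03633363,1.59998916,0.02120646,1.02109855,-0.11280609],[0.20756684,-0.58913466,0.19394229],[-3.14048761,8.1e-05,.338796883]),
([.92,.04,-.09,1.98,-.24,.74,-1.02],[.36,-.4006,.3391],[-3.141,-np.radians(24.9),-np.radians(25)]),
([1.0944810747432174,-0.08732400037437126,-0.6234092364065101,2.426610105213693,-1.2515925699756965,0.3276157748104272,-0.04999835347770519],[0.43938574361338434,-0.1636749592421628,0.27736835837124646],[-3.1360631839061597,-0.7148628760131424,-0.06109739113396362])]
for sg in itertools.product([1,-1],repeat=4):
  for y0 in (0,3.14,1.57,-1.57):
    def e(p):
        o=[]
        for q,x,a in D:
            P,r=fk(q,[.3,.4,.4,.2,p[0],p[1],0,0,0],sg)
            o+=list(R.from_matrix(r.T@R.from_euler('xyz',a).as_matrix()).as_rotvec())
        return o
    r=least_squares(e,[y0,1.57]); 
    if r.cost<.05: print(sg,r.cost,r.x,np.degrees(r.fun).round(1))
E
```

```text
(-1, -1, -1, -1) 5.7789467820807285e-05 [-0.00314521  1.57095503] [-0.  -0.  -0.2 -0.2  0.4  0.3  0.1 -0.  -0.1]
(-1, -1, -1, -1) 5.7789467820656236e-05 [-0.00314523  1.57095501] [-0.  -0.  -0.2 -0.2  0.4  0.3  0.1 -0.  -0.1]
(-1, -1, -1, -1) 5.778946782065553e-05 [-0.00314524  1.570955  ] [-0.  -0.  -0.2 -0.2  0.4  0.3  0.1 -0.  -0.1]
(-1, -1, -1, -1) 5.7789467820657665e-05 [-0.00314524  1.570955  ] [-0.  -0.  -0.2 -0.2  0.4  0.3  0.1 -0.  -0.1]
```

```bash
cat >> kin.py <<'E'
SG=(-1,-1,-1,-1)
def basis(q):
    # rotations after: base, j1,j2,j3,j4,j5,j6 ; final
    r0=np.eye(3); r1=Rz(-q[0]); r2=r1@Ry(q[1]); r3=r2@Rz(-q[2]); r4=r3@Ry(q[3]); r5=r4@Rz(-q[4]); r6=r5@Ry(q[5]); r7=r6@Rz(-q[6]+np.pi/2)
    # base z; after j1: x,y ; after j2 x,z(=L1 portion) ; after j3: x,y ; after j4: x,z ; after j5 x,y ; after j6: x,z
    cols=[r0[:,2],r1[:,0],r1[:,1],r2[:,0],r2[:,2],r3[:,0],r3[:,1],r4[:,0],r4[:,2],r5[:,0],r5[:,1],r6[:,0],r6[:,2]]
    return np.array(cols).T,r7
E
cat > data.py <<'E'
D=[([1.16179186,0.52199819,-0.03633363,1.59998916,0.02120646,1.02109855,-0.11280609],[0.20756684,-0.58913466,0.19394229]),
([.92,.04,-.09,1.98,-.24,.74,-1.02],[.36,-.4006,.3391]),
([1.0944810747432174,-0.08732400037437126,-0.6234092364065101,2.426610105213693,-1.2515925699756965,0.3276157748104272,-0.04999835347770519],[0.43938574361338434,-0.1636749592421628,0.27736835837124646])]
E
python3 - <<'E'
from kin import *; from data import D
A=np.vstack([basis(q)[0] for q,x in D]); b=np.hstack([x for q,x in D])
p0=np.array([.33,0,0,0,.42,0,0,0,.4,0,0,0,.25]); w=np.array([1,.2,.2,.2,1,.2,.2,.2,1,.2,.2,.2,1])
for lam in (1e-1,1e-2,1e-3):
    y=np.linalg.lstsq(np.vstack([A*w,lam*np.eye(13)]),np.hstack([b-A@p0,np.zeros(13)]),rcond=None)[0]
    p=p0+w*y; print(p.round(3),np.abs(A@p-b).max().round(4))
E
```

```text
[ 0.33   0.002 -0.019  0.009  0.498  0.011 -0.024 -0.005  0.413  0.004
 -0.013 -0.001  0.338] 0.0042
[ 0.311 -0.007 -0.016  0.009  0.507  0.019 -0.03  -0.013  0.406  0.001
 -0.013  0.     0.339] 0.0002
[ 0.31  -0.007 -0.016  0.01   0.506  0.02  -0.03  -0.013  0.406  0.001
 -0.013  0.001  0.338] 0.0
```

```bash
cat >> kin.py <<'E'
import json,os
LO=np.array([-2.91,-.3,-1.5,.17,-1.26,.16,-2.52]);HI=np.array([2.91,2.13,1.42,2.43,4.41,1.93,2.52]);SP=np.array([1.89,1.89,2.39,2.39,3.01,3.01,3.01])
def data():
    from data import D
    D=list(D)
    if os.path.exists("extra.json"): D+=[tuple(x) for x in json.load(open("extra.json"))]
    return D
def fit():
    D=data(); A=np.vstack([basis(q)[0] for q,x in D]); b=np.hstack([x for q,x in D])
    p0=np.array([.31,0,0,0,.5,0,0,0,.41,0,0,0,.338]); w=np.array([1,.2,.2,.2,1,.2,.2,.2,1,.2,.2,.2,1])
    y=np.linalg.lstsq(np.vstack([A*w,5e-3*np.eye(13)]),np.hstack([b-A@p0,np.zeros(13)]),rcond=None)[0]
    p=p0+w*y; return p,np.abs(A@p-b).max()
def add():
    from workcell import bot
    s=bot.observe(); e=json.load(open("extra.json")) if os.path.exists("extra.json") else []
    e.append((list(map(float,s["qpos"])),list(map(float,s["position"])))); json.dump(e,open("extra.json","w"))
def FK(q,p): B,r=basis(q); return B@p,r
def target(yaw,tilt,flip=True):
    r=R.from_euler('z',yaw,degrees=True)*R.from_euler('y',-tilt,degrees=True)*R.from_euler('x',180,degrees=True)
    if flip: r=r*R.from_euler('z',180,degrees=True)
    return r.as_matrix()
def IK(P,Rt,p,q0,wq=.02,grasp=True):
    P=np.array(P,float)+(.019*Rt[:,2] if grasp else 0)
    def e(q):
        x,r=FK(q,p); return np.hstack([(x-P)*10,R.from_matrix(r.T@Rt).as_rotvec()*3,wq*(q-q0)])
    r=least_squares(e,np.clip(q0,LO+.01,HI-.01),bounds=(LO+.02,HI-.02)); x,rr=FK(r.x,p)
    return r.x,np.linalg.norm(x-P),np.degrees(np.linalg.norm(R.from_matrix(rr.T@Rt).as_rotvec()))
E
python3 - <<'E'
from kin import *
p,res=fit(); print(p.round(3),res)
q0=np.array([.1,.5,0,2.2,3.14,.4,-1.57])
for nm,P,y in [("hover",[.45,-.1,.25],-3.3),("lug",[.5565,-.034,.118],-3.3),("lugup",[.5565,-.034,.345],-3.3),("jar",[.631,-.157,.055],-3.3),("jarpre",[.53,-.157,.075],-3.3),("plate",[.421,-.31,.12],-3.3),("plateup",[.421,-.31,.2],-3.3)]:
  for t in (35,40,45):
    q,e,a=IK(P,target(y,t),p,q0); print(nm,t,q.round(2),round(e,4),round(a,2))
E
```

```text
[ 0.31  -0.006 -0.016  0.009  0.508  0.021 -0.03  -0.012  0.404 -0.
 -0.013  0.001  0.34 ] 6.584835990852689e-05
hover 35 [ 0.8   0.15 -0.52  2.41  4.32  0.18 -2.5 ] 0.051 7.23
hover 40 [ 0.99  0.14 -0.71  2.41  4.33  0.18 -2.5 ] 0.0461 5.24
hover 45 [ 1.19  0.13 -0.9   2.41  4.33  0.18 -2.5 ] 0.0446 4.92
lug 35 [-0.06  0.43  0.04  2.39  3.04  0.29 -1.55] 0.0 0.0
lug 40 [-0.68  0.62  0.85  2.41  3.86  0.55 -2.5 ] 0.008 1.58
lug 45 [ 0.98  1.09 -1.48  2.41  2.1   1.16 -0.17] 0.0183 3.13
lugup 35 [ 0.11  0.01 -0.21  2.15  0.24  0.39  1.22] 0.0001 0.06
lugup 40 [-0.3  -0.03  0.19  2.24  0.44  0.26  1.02] 0.0002 0.09
lugup 45 [-0.82 -0.08  0.7   2.34  1.13  0.18  0.35] 0.0002 0.1
jar 35 [ 0.34  0.65 -0.12  2.15  3.33  0.26 -1.55] 0.0 0.0
jar 40 [ 0.32  0.67 -0.08  2.2   3.36  0.43 -1.58] 0.0 0.0
jar 45 [ 0.3   0.71 -0.05  2.25  3.36  0.6  -1.58] 0.0 0.0
jarpre 35 [ 0.39  0.54 -0.09  2.39  3.42  0.39 -1.59] 0.0 0.0
jarpre 40 [ 0.58  0.58 -0.3   2.41  3.25  0.48 -1.35] 0.0058 1.1
jarpre 45 [ 0.79  0.66 -0.51  2.41  3.15  0.55 -1.15] 0.016 2.85
plate 35 [ 1.16  0.46 -0.45  2.32  4.39  0.22 -2.12] 0.0002 0.09
plate 40 [ 0.73  0.47  0.13  2.38  4.3   0.58 -2.03] 0.0 0.01
plate 45 [ 1.13  0.51 -0.3   2.41  4.09  0.52 -1.72] 0.0002 0.04
plateup 35 [ 1.31  0.32 -0.64  2.36  4.39  0.18 -2.19] 0.0152 5.28
plateup 40 [ 1.52  0.37 -0.83  2.35  4.39  0.18 -2.13] 0.0078 2.71
plateup 45 [ 1.68  0.44 -0.98  2.35  4.39  0.18 -2.06] 0.0009 0.31
```

```bash
python3 - <<'E'
from kin import *
p,res=fit()
q0=np.array([.1,.3,0,2.0,0,.5,1.57])
for nm,P,y in [("hover",[.53,-.04,.2],-3.3),("lug",[.5515,-.034,.114],-3.3),("lugmid",[.5515,-.034,.23],-3.3),("lugup",[.5515,-.034,.345],-3.3)]:
  for t in (10,15,20):
    q,e,a=IK(P,target(y,t),p,q0); print(nm,t,q.round(2),round(e,4),round(a,2))
q0=np.array([.4,.5,0,2.2,3.14,.4,-1.57])
for nm,P in [("jar",[.631,-.157,.055]),("jarpre",[.56,-.153,.075]),("jardiag",[.58,-.154,.12]),("plate",[.421,-.31,.112]),("plateup",[.421,-.31,.17]),("plateback",[.35,-.31,.17])]:
 for y in (-3.3,-35,-70,30):
  for t in (36,42):
    q,e,a=IK(P,target(y,t),p,q0)
    if e<.003: print(nm,y,t,q.round(2),round(e,4),round(a,2))
E
```

```text
hover 10 [-0.03  0.3  -0.02  2.03  0.04  0.64  1.43] 0.0 0.0
hover 15 [-0.05  0.27 -0.    2.11  0.06  0.51  1.41] 0.0 0.0
hover 20 [-0.09  0.24  0.03  2.18  0.09  0.37  1.38] 0.0 0.0
lug 10 [-0.07  0.47  0.02  2.05  0.03  0.45  1.44] 0.0 0.0
lug 15 [-0.11  0.44  0.06  2.13  0.02  0.31  1.43] 0.0 0.0
lug 20 [-0.01  0.42 -0.07  2.21  0.42  0.18  1.04] 0.0002 0.07
lugmid 10 [-0.04  0.29 -0.02  1.95  0.04  0.73  1.43] 0.0 0.0
lugmid 15 [-0.05  0.26 -0.01  2.02  0.06  0.6   1.4 ] 0.0 0.0
lugmid 20 [-0.08  0.22  0.    2.1   0.09  0.47  1.37] 0.0 0.0
lugup 10 [-0.02  0.19 -0.05  1.78  0.03  1.01  1.43] 0.0 0.0
lugup 15 [-0.02  0.14 -0.05  1.85  0.05  0.89  1.42] 0.0 0.0
lugup 20 [-0.01  0.1  -0.06  1.93  0.07  0.77  1.39] 0.0 0.0
jar -3.3 36 [ 0.36  0.66 -0.14  2.16  3.29  0.29 -1.5 ] 0.0 0.0
jar -3.3 42 [ 0.36  0.69 -0.12  2.22  3.31  0.49 -1.51] 0.0 0.0
jar -35 36 [-0.25  0.7   0.37  2.16  2.61  0.25 -1.65] 0.0 0.01
jar -35 42 [-0.17  0.71  0.21  2.22  2.47  0.47 -1.53] 0.0 0.01
jar -70 36 [ 0.21  0.79 -0.46  1.91  1.36  0.96 -0.87] 0.0 0.01
jar -70 42 [ 0.11  0.8  -0.38  1.94  1.43  0.99
[... 615 characters left out ...]
.0 0.01
jardiag -35 42 [-0.22  0.53  0.26  2.35  2.4   0.43 -1.44] 0.0 0.01
jardiag -70 36 [ 0.22  0.62 -0.49  2.04  1.27  0.95 -0.83] 0.0 0.01
jardiag -70 42 [ 0.11  0.63 -0.39  2.07  1.35  0.99 -0.95] 0.0 0.01
plate -3.3 36 [ 0.8   0.46 -0.    2.35  4.37  0.44 -2.13] 0.0001 0.02
plate -3.3 42 [ 0.89  0.5  -0.04  2.4   4.18  0.57 -1.87] 0.0 0.01
plate -70 36 [ 0.25  0.46 -0.01  2.41  1.76  0.53 -1.09] 0.0001 0.01
plate -70 42 [ 1.14  0.92 -1.29  2.41  1.79  1.48 -0.92] 0.0013 0.26
plateup -3.3 42 [ 1.38  0.41 -0.63  2.35  4.39  0.28 -2.09] 0.0003 0.11
plateup -70 36 [ 0.31  0.32 -0.09  2.38  1.46  0.55 -0.76] 0.0001 0.02
plateup -70 42 [ 0.69  0.4  -0.62  2.41  1.63  0.85 -0.94] 0.0003 0.06
```

```bash
cat >> kin.py <<'E'
def relrow(P,Rt,T=None):
    from workcell import bot
    if T is None:
        s=bot.observe(); r=R.from_euler('xyz',s["tool_rot"]).as_matrix(); x=s["position"]
    else: x,r=T
    return np.hstack([R.from_matrix(r.T@Rt).as_rotvec(degrees=True),r.T@(P-x)*1000])
def plan(qs,n=8,m=1):
    "joint interpolation current -> list of configs; print rows per call"
    from workcell import bot
    p,_=fit(); s=bot.observe(); q=np.array(s["qpos"]); path=[q]
    for g in qs:
        g=np.array(g); k=1
        while True:
            ok=True; a=FK(path[-1],p)
            for i in range(k):
                b0=FK(q+(g-q)*i/k,p); b1=FK(q+(g-q)*(i+1)/k,p)
                if np.linalg.norm(b1[0]-b0[0])>.045 or np.linalg.norm(R.from_matrix(b0[1].T@b1[1]).as_rotvec(degrees=True))>8.2 or np.any(np.abs(g-q)/k>.065*SP): ok=False;break
            if ok: break
            k+=1
        path+=[q+(g-q)*(i+1)/k for i in range(k)]; q=g
    print("steps",len(path)-1); c0=None
    f0=FK(path[0],p)
    for i in range(1,min(len(path),n+1)):
        P,r=FK(path[i],p); v=relrow(P,r,f0); print(i,"r",v[:3].round(1),"t",v[3:].round(0),"P",P.round(3))
E
python3 - <<'E'
from kin import *
p,_=fit()
qh,e,a=IK([.52,-.04,.24],target(-3.3,14),p,np.array([0,.3,0,2.0,0.,.5,1.5])); print(qh.round(3),e,a)
plan([qh])
E
```

```text
[-0.054  0.199 -0.     2.071  0.046  0.629  1.425] 2.4474257838903876e-06 0.0008642976517042309
steps 23
1 r [ 1.8 -0.5 -7.6] t [  4. -11.   4.] P [ 0.446 -0.153  0.277]
2 r [  3.6  -0.9 -15.1] t [  8. -21.   8.] P [ 0.451 -0.143  0.276]
3 r [  5.4  -1.2 -22.7] t [ 10. -31.  12.] P [ 0.457 -0.134  0.275]
4 r [  7.2  -1.4 -30.3] t [ 12. -41.  16.] P [ 0.461 -0.124  0.274]
5 r [  8.9  -1.6 -37.9] t [ 13. -50.  19.] P [ 0.465 -0.115  0.272]
6 r [ 10.7  -1.8 -45.4] t [ 14. -59.  23.] P [ 0.469 -0.106  0.269]
7 r [ 12.4  -1.8 -53. ] t [ 15. -67.  27.] P [ 0.472 -0.098  0.267]
8 r [ 14.1  -1.8 -60.7] t [ 15. -75.  31.] P [ 0.475 -0.091  0.264]
```

```bash
python3 -m creep '[{"rx":1.8,"ry":-0.5,"rz":-7.6,"tx":4,"ty":-11,"tz":4,"hand":-1},{"rx":3.6,"ry":-0.9,"rz":-15.1,"tx":8,"ty":-21,"tz":8,"hand":-1},{"rx":5.4,"ry":-1.2,"rz":-22.7,"tx":10,"ty":-31,"tz":12,"hand":-1},{"rx":7.2,"ry":-1.4,"rz":-30.3,"tx":12,"ty":-41,"tz":16,"hand":-1},{"rx":8.9,"ry":-1.6,"rz":-37.9,"tx":13,"ty":-50,"tz":19,"hand":-1},{"rx":10.7,"ry":-1.8,"rz":-45.4,"tx":14,"ty":-59,"tz":23,"hand":-1},{"rx":12.4,"ry":-1.8,"rz":-53,"tx":15,"ty":-67,"tz":27,"hand":-1},{"rx":14.1,"ry":-1.8,"rz":-60.7,"tx":15,"ty":-75,"tz":31,"hand":-1}]'
python3 - <<'E'
from h import st
from kin import *
add(); p,e=fit(); print(p.round(3),e); st()
plan([[-0.054,0.199,0,2.071,0.046,0.629,1.425]])
E
```

```text
clock: 3.85
position: [0.4755, -0.0903, 0.2638]
tool_rot: [2.692, -0.404, 1.174]
force: [-0.1, -0.5, -0.3]
grip_width: 0.0854
[ 0.315 -0.014 -0.028  0.005  0.507  0.017 -0.032 -0.011  0.426  0.
  0.     0.004  0.335] 7.048811170279334e-05
t 3.85 tcp [ 0.4755 -0.0903  0.2638] grasp [ 0.4653 -0.0933  0.2795] yaw/tilt [67.2 23.2] F [-0.1 -0.5 -0.3] w 0.0854 q [ 0.99  0.03 -0.69  2.28 -0.77  0.44  0.46]
steps 15
1 r [ 1.5  0.1 -7.6] t [ 5. -3.  5.] P [ 0.478 -0.083  0.261]
2 r [  3.1   0.1 -15.1] t [10. -6.  9.] P [ 0.48  -0.077  0.258]
3 r [  4.6   0.2 -22.7] t [14. -9. 14.] P [ 0.481 -0.071  0.254]
4 r [  6.2   0.3 -30.3] t [ 18. -12.  19.] P [ 0.483 -0.066  0.25 ]
5 r [  7.7   0.3 -37.9] t [ 21. -14.  24.] P [ 0.485 -0.061  0.246]
6 r [  9.3   0.4 -45.5] t [ 24. -17.  29.] P [ 0.487 -0.057  0.242]
7 r [ 10.9   0.5 -53.2] t [ 26. -18.  35.] P [ 0.489 -0.054  0.238]
8 r [ 12.5   0.5 -60.8] t [ 27. -20.  40.] P [ 0.492 -0.051  0.234]
```

```bash
python3 -m creep '[{"rx":1.5,"ry":0.1,"rz":-7.6,"tx":5,"ty":-3,"tz":5,"hand":-1},{"rx":3.1,"ry":0.1,"rz":-15.1,"tx":10,"ty":-6,"tz":9,"hand":-1},{"rx":4.6,"ry":0.2,"rz":-22.7,"tx":14,"ty":-9,"tz":14,"hand":-1},{"rx":6.2,"ry":0.3,"rz":-30.3,"tx":18,"ty":-12,"tz":19,"hand":-1},{"rx":7.7,"ry":0.3,"rz":-37.9,"tx":21,"ty":-14,"tz":24,"hand":-1},{"rx":9.3,"ry":0.4,"rz":-45.5,"tx":24,"ty":-17,"tz":29,"hand":-1},{"rx":10.9,"ry":0.5,"rz":-53.2,"tx":26,"ty":-18,"tz":35,"hand":-1},{"rx":12.5,"ry":0.5,"rz":-60.8,"tx":27,"ty":-20,"tz":40,"hand":-1}]'
python3 - <<'E'
from h import st
from kin import *
from workcell import bot
add(); p,e=fit(); print(e); st()
q=bot.observe()["qpos"]
# target TCP pose hover
Rt=target(-3.3,14); P=np.array([.525,-.038,.215]); print(relrow(P,Rt).round(1))
print(IK(P,Rt,p,q,grasp=False))
E
```

```text
clock: 4.65
position: [0.4915, -0.0512, 0.233]
tool_rot: [2.748, 0.06, 2.151]
force: [-0.2, 0.1, 0.2]
grip_width: 0.0852
0.0008872754951592537
t 4.65 tcp [ 0.4915 -0.0512  0.233 ] grasp [ 0.4848 -0.0544  0.2505] yaw/tilt [123.2  -3.4] F [-0.2  0.1  0.2] w 0.0852 q [ 0.82  0.16 -0.75  2.15 -0.18  0.53  0.83]
[ 12.8   0.8 -53.9  -6.2  25.5  30.5]
(array([ 0.57486774,  0.28058356, -0.74231401,  2.0267028 ,  0.36807327,
        0.69360845,  1.12885931]), np.float64(5.852802033569344e-06), np.float64(0.001887178221436333))
```

```bash
python3 -m creep '[{"rx":1.8,"ry":0.1,"rz":-7.7,"tx":-1,"ty":4,"tz":4,"hand":-1},{"rx":3.7,"ry":0.2,"rz":-15.4,"tx":-2,"ty":7,"tz":9,"hand":-1},{"rx":5.5,"ry":0.3,"rz":-23.1,"tx":-3,"ty":11,"tz":13,"hand":-1},{"rx":7.3,"ry":0.5,"rz":-30.8,"tx":-4,"ty":15,"tz":17,"hand":-1},{"rx":9.1,"ry":0.6,"rz":-38.5,"tx":-5,"ty":18,"tz":22,"hand":-1},{"rx":11,"ry":0.7,"rz":-46.2,"tx":-6,"ty":22,"tz":26,"hand":-1},{"rx":12.8,"ry":0.8,"rz":-53.9,"tx":-6,"ty":25.5,"tz":30.5,"hand":-1},{"rx":12.8,"ry":0.8,"rz":-53.9,"tx":-6,"ty":25.5,"tz":30.5,"hand":-1}]'
python3 - <<'E'
from h import *
import kin
kin.add(); st()
s=bot.observe();f=viewer.grab_frame("wrist"); sc=viewer.grab_frame("scene"); t=viewer.grab_frame("top")
cv2.imwrite("pics/w4.png",f["pixels"]); cv2.imwrite("pics/s4.png",np.hstack([cv2.resize(sc["pixels"][150:270,270:430],(400,300)),cv2.resize(t["pixels"][95:215,210:370],(400,300))]))
print(proj(f,[.5565,-.0336,.118],s),proj(f,[.63,-.157,.044],s))
E
```

```text
clock: 5.45
position: [0.5251, -0.0364, 0.215]
tool_rot: [3.14, 0.243, 3.084]
force: [-0.3, 0.2, 0.0]
grip_width: 0.0856
t 5.45 tcp [ 0.5251 -0.0364  0.215 ] grasp [ 0.5206 -0.0362  0.2334] yaw/tilt [176.7 -13.9] F [-0.3  0.2  0. ] w 0.0856 q [ 0.58  0.28 -0.77  2.02  0.38  0.7   1.11]
[282.87964523 197.59252973] [170.38150703 226.89270715]
```

View pics/w4.png

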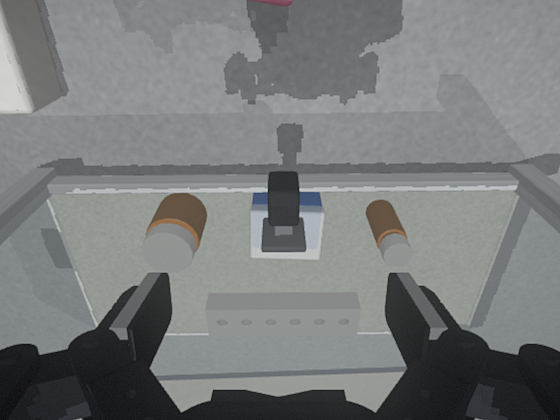

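View pics/s4.png

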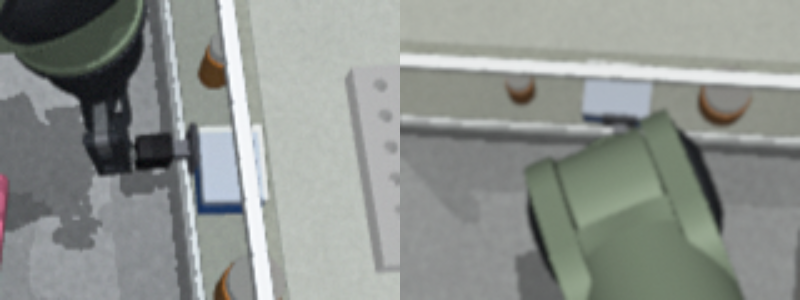

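The wrist picture shows the lug at (284,198), which matches its projected position (283,198). The wide capped jar is at (176,230), the box at (287,230) and the slim bottle at (388,232). I'm descending over the lug.

```bash
python3 - <<'E'
from h import *
from kin import *
p,_=fit()
s=bot.observe();f=viewer.grab_frame("wrist");sc=viewer.grab_frame("scene")
print("cap",atz(f,(168,250),.082,s),"bottom",atz(f,(184,206),.01,s), "mid",atz(f,(176,230),.044,s))
print("lugchk",tri([ray(f,(284,196),s),ray(sc,(331.2,210.3))]))
Rt=target(-3.3,14); g=np.array([.5505,-.034,.116]); P=g+.019*Rt[:,2]; print(P,relrow(P,Rt).round(1))
c=cv2.resize(f["pixels"][160:290,120:300],None,fx=4,fy=4,interpolation=cv2.INTER_CUBIC);cv2.imwrite("pics/w4c.png",c)
E
```

```text
cap [ 0.63016392 -0.15162037  0.082     ] bottom [ 0.62411082 -0.14987096  0.01      ] mid [ 0.63315947 -0.15310893  0.044     ]
lugchk (array([ 0.55673906, -0.03389016,  0.11413288]), [np.float64(0.0004899453387010048), np.float64(0.0004899453387010468)])
[ 0.55508889 -0.03426459  0.09756438] [ 1.000e-01 -0.000e+00 -4.000e-01 -8.000e-01  4.600e+00  1.219e+02]
```

View pics/w4c.png

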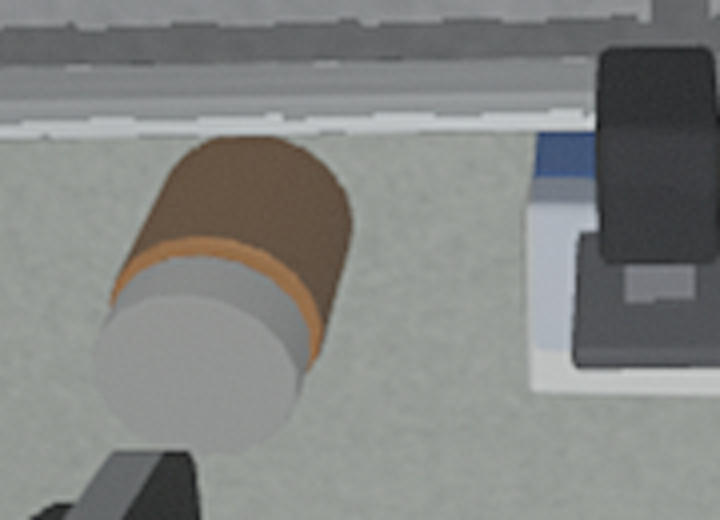

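```bash
python3 -m creep '[{"rx":0,"ry":0,"rz":0,"tx":-1,"ty":4.5,"tz":40,"hand":-0.2},{"rx":0,"ry":0,"rz":0,"tx":-1,"ty":4.5,"tz":70,"hand":-0.2},{"rx":0,"ry":0,"rz":0,"tx":-1,"ty":4.5,"tz":100,"hand":-0.2},{"rx":0,"ry":0,"rz":0,"tx":-1,"ty":4.5,"tz":122,"hand":-0.2},{"rx":0,"ry":0,"rz":0,"tx":-1,"ty":4.5,"tz":122,"hand":-0.2},{"rx":0,"ry":0,"rz":0,"tx":-1,"ty":4.5,"tz":122,"hand":0.5}]'
python3 - <<'E'
from h import *
import kin
kin.add(); st(); s=bot.observe();f=viewer.grab_frame("wrist");cv2.imwrite("pics/w5.png",f["pixels"])
print(atz(f,(170,253),.082,s))
E
```

```text
clock: 6.3
position: [0.5554, -0.0335, 0.0982]
tool_rot: [3.139, 0.244, 3.079]
force: [-0.2, 0.2, 0.1]
grip_width: 0.0378
t 6.3 tcp [ 0.5554 -0.0335  0.0982] grasp [ 0.5508 -0.0333  0.1166] yaw/tilt [176.4 -14. ] F [-0.2  0.2  0.1] w 0.0378 q [ 0.38  0.49 -0.58  2.08  0.68  0.49  0.82]
[ 0.57261186 -0.09755821  0.082     ]
```

View pics/w5.png

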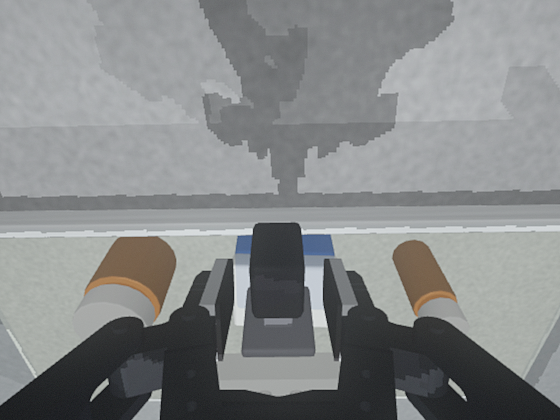

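The lug at (277,270) stands between the pads at (222,300) and (338,300), so I'm closing and lifting. World-vertical up in tool axes comes next.

```bash
python3 -m creep '[{"rx":0,"ry":0,"rz":0,"tx":0,"ty":0,"tz":0,"hand":1},{"rx":0,"ry":0,"rz":0,"tx":0,"ty":0,"tz":0,"hand":1},{"rx":0,"ry":0,"rz":0,"tx":0,"ty":0,"tz":0,"hand":1},{"rx":0,"ry":0,"rz":0,"tx":0,"ty":0,"tz":0,"hand":1}]' 70
python3 - <<'E'
from h import *
st(); T=toolT(bot.observe()); print(T[:3,:3].T@[0,0,230])
E
```

```text
clock: 6.75
position: [0.5559, -0.0342, 0.0993]
tool_rot: [3.14, 0.246, 3.079]
force: [-4.1, -0.9, 8.5]
grip_width: 0.0175
t 6.75 tcp [ 0.5559 -0.0342  0.0993] grasp [ 0.5513 -0.0339  0.1178] yaw/tilt [176.4 -14.1] F [-4.1 -0.9  8.5] w 0.0175 q [ 0.38  0.49 -0.58  2.08  0.68  0.49  0.82]
[ -56.09315268    0.41089587 -223.05467802]
```

```bash
python3 - <<'E'
from h import *
s=bot.observe();f=viewer.grab_frame("wrist");sc=viewer.grab_frame("scene");st()
c=np.hstack([cv2.resize(f["pixels"][200:400,180:380],(400,400)),cv2.resize(sc["pixels"][160:260,270:370],(400,400))]);cv2.imwrite("pics/w6.png",c)
E
```

```text
t 6.85 tcp [ 0.5559 -0.0341  0.0993] grasp [ 0.5513 -0.0339  0.1178] yaw/tilt [176.4 -14.1] F [-4.6 -1.9  8.8] w 0.0179 q [ 0.38  0.49 -0.58  2.08  0.68  0.49  0.82]
```

View pics/w6.png

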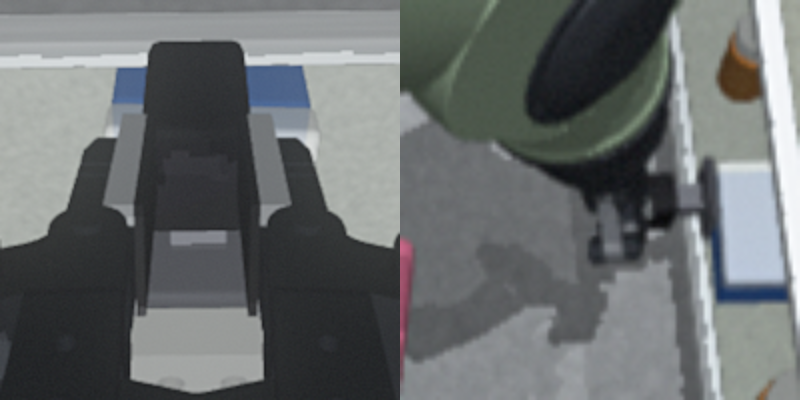

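```bash
python3 -m creep '[{"rx":0,"ry":0,"rz":0,"tx":-3.6,"ty":0,"tz":-14.5,"hand":1},{"rx":0,"ry":0,"rz":0,"tx":-9.8,"ty":0,"tz":-38.8,"hand":1},{"rx":0,"ry":0,"rz":0,"tx":-18.3,"ty":0.1,"tz":-72.7,"hand":1},{"rx":0,"ry":0,"rz":0,"tx":-26.8,"ty":0.2,"tz":-106.7,"hand":1},{"rx":0,"ry":0,"rz":0,"tx":-35.4,"ty":0.2,"tz":-140.6,"hand":1},{"rx":0,"ry":0,"rz":0,"tx":-43.9,"ty":0.3,"tz":-174.6,"hand":1},{"rx":0,"ry":0,"rz":0,"tx":-51.2,"ty":0.4,"tz":-203.6,"hand":1},{"rx":0,"ry":0,"rz":0,"tx":-54.9,"ty":0.4,"tz":-218.2,"hand":1}]'
python3 - <<'E'
from h import *
import kin
kin.add()
s=bot.observe();f=viewer.grab_frame("wrist");sc=viewer.grab_frame("scene");st();cv2.imwrite("pics/s7.png",sc["pixels"])
cv2.imwrite("pics/w7.png",f["pixels"])
E
```

```text
clock: 7.65
position: [0.5557, -0.0341, 0.3258]
tool_rot: [3.14, 0.247, 3.08]
force: [4.5, -1.2, -8.2]
grip_width: 0.0146
t 7.75 tcp [ 0.5558 -0.0342  0.3255] grasp [ 0.5512 -0.0339  0.3439] yaw/tilt [176.5 -14.2] F [-2.6 -2.   1.9] w 0.0144 q [ 0.64  0.22 -0.83  1.8   0.26  0.97  1.23]
```

View pics/s7.png

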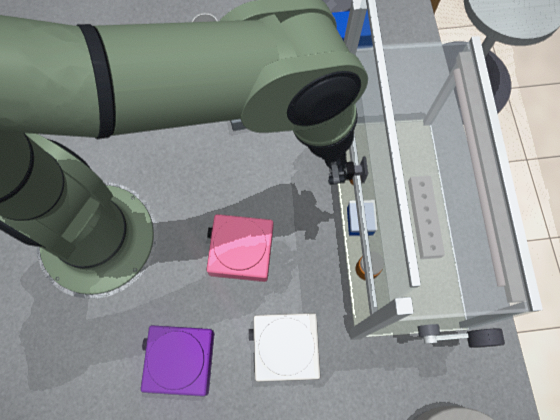

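View pics/w7.png

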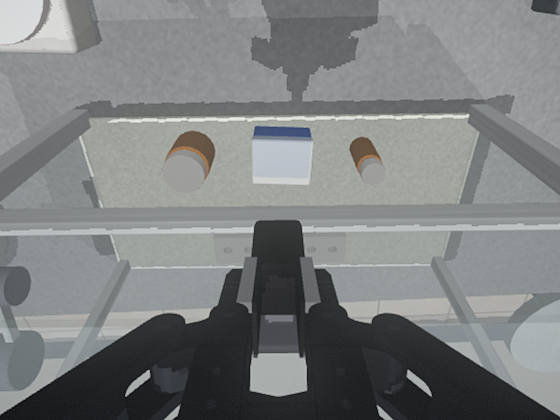

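```bash
python3 - <<'E'
from h import *
s=bot.observe(); T=toolT(s)
f=viewer.grab_frame("wrist")
print("cap",atz(f,(186,172),.082,s)); print(T[:3,:3].T@[-100,0,0])
c=cv2.resize(f["pixels"][110:210,140:240],None,fx=5,fy=5,interpolation=cv2.INTER_CUBIC)
p=np.array([.632,-.152,0])
for z,col in ((.082,(0,0,255)),(.006,(0,255,0))):
  for a in np.linspace(0,6.28,50):
    q=proj(f,p+[.028*np.cos(a),.028*np.sin(a),z],s); cv2.circle(c,tuple(int(v) for v in (q-[140,110])*5),1,col,-1)
cv2.imwrite("pics/w7c.png",c)
E
python3 -m creep '[{"rx":0,"ry":0,"rz":0,"tx":0,"ty":0,"tz":0,"hand":-0.5},{"rx":0,"ry":0,"rz":0,"tx":0,"ty":0,"tz":0,"hand":-0.5},{"rx":0,"ry":0,"rz":0,"tx":0,"ty":0,"tz":0,"hand":-0.5},{"rx":0,"ry":0,"rz":0,"tx":0,"ty":0,"tz":0,"hand":-0.5}]'
```

```text
cap [ 0.63274876 -0.14834541  0.082     ]
[ 96.77582742  -6.16282321 -24.42250678]
clock: 8.2
position: [0.556, -0.0334, 0.3225]
tool_rot: [3.139, 0.244, 3.081]
force: [0.7, 0.0, 0.2]
grip_width: 0.0637
```

View pics/w7c.png

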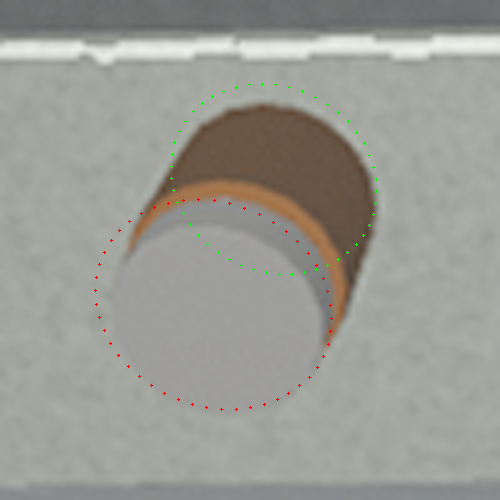

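```bash
python3 -m creep '[{"rx":0,"ry":0,"rz":0,"tx":24,"ty":-1.5,"tz":-6,"hand":-0.5},{"rx":0,"ry":0,"rz":0,"tx":60,"ty":-4,"tz":-15,"hand":-0.5},{"rx":0,"ry":0,"rz":0,"tx":97,"ty":-6,"tz":-24,"hand":-0.5},{"rx":0,"ry":0,"rz":0,"tx":97,"ty":-6,"tz":-24,"hand":-0.5}]'
python3 - <<'E'
from h import *
from kin import *
add(); st(); p,e=fit(); print("fit",e)
sc=viewer.grab_frame("scene");cv2.imwrite("pics/s8.png",sc["pixels"])
q=bot.observe()["qpos"]
J=np.array([.6355,-.1515,.055])
for y in (-3.3,-15,-25):
  for t in (38,42):
    h=np.array([np.cos(np.radians(y)),np.sin(np.radians(y)),0])
    for nm,P in (("jar",J),("pre",J-.09*h+[0,0,.03])):
      for q0 in ([.2,.55,0,2.2,2.9,.4,-1.5],):
        r=IK(P,target(y,t),p,np.array(q0)); print(y,t,nm,r[0].round(2),round(r[1],4),round(r[2],2))
E
```

```text
clock: 8.6
position: [0.4528, -0.0338, 0.3225]
tool_rot: [-3.141, 0.244, 3.08]
force: [0.9, -0.0, 0.4]
grip_width: 0.064
t 8.6 tcp [ 0.4528 -0.0338  0.3225] grasp [ 0.4482 -0.0335  0.3409] yaw/tilt [176.5 -14. ] F [ 0.9 -0.   0.4] w 0.064 q [ 0.8  -0.01 -0.85  2.01  0.02  0.9   1.44]
fit 0.0022425755129724667
-3.3 38 jar [ 0.3   0.67 -0.15  2.19  3.16  0.37 -1.43] 0.0 0.0
-3.3 38 pre [ 0.35  0.53 -0.16  2.4   3.21  0.44 -1.46] 0.0 0.0
-3.3 42 jar [ 0.31  0.69 -0.14  2.24  3.19  0.5  -1.45] 0.0 0.0
-3.3 42 pre [ 0.9   0.69 -0.83  2.41  2.64  0.59 -0.71] 0.0008 0.15
-15 38 jar [ 0.09  0.66  0.    2.21  2.87  0.4  -1.46] 0.0 0.0
-15 38 pre [ 0.31  0.53 -0.33  2.41  2.57  0.52 -1.14] 0.0002 0.04
-15 42 jar [ 0.1   0.68 -0.02  2.26  2.88  0.54 -1.47] 0.0 0.0
-15 42 pre [ 1.04  0.99 -1.35  2.41  2.13  1.1  -0.34] 0.0039 0.74
-25 38 jar [-0.1   0.68  0.14  2.2   2.62  0.39 -1.48] 0.0 0.0
-25 38 pre [-0.18  0.54  0.1   2.41  2.51  0.47 -1.45] 0.0 0.0
-25 42 jar [-0.07  0.69  0.08  2.24  2.61  0.53 -1.48] 0.0 0.0
-25 42 pre [ 0.54  0.67 -0.82  2.41  2.13  0.92 -0.89] 0.0006 0.11
```

View pics/s8.png

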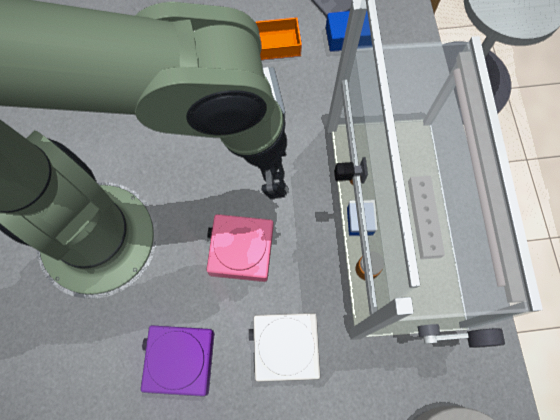

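```bash
python3 - <<'E'
from h import *
from kin import *
p,e=fit()
J=np.array([.6355,-.1515,.055])
for y in (-15,-25):
  for t in (36,40):
    h=np.array([np.cos(np.radians(y)),np.sin(np.radians(y)),0])
    for nm,P in (("jar",J),("pre",J-.08*h+[0,0,.06]),("plate-60",0),("plate-70",0),("plateup-70",1)):
      Rt=target(y,t)
      if nm.startswith("plate"):
        Rt=target(float(nm.split("-")[1])*-1,t); P=np.array([.421,-.31,.115+.05*P])
      r=IK(P,Rt,p,np.array([.6,.5,-.6,2.2,2.3,.6,-.9])); print(y,t,nm,r[0].round(2),round(r[1],4),round(r[2],2))
plan([[.5,.3,-.6,2.2,1.2,.8,.2],[.3,.5,-.4,2.38,2.4,.5,-1.1]],n=40)
E
```

```text
-15 36 jar [ 0.48  0.7  -0.5   2.17  2.28  0.47 -0.72] 0.0 0.0
-15 36 pre [ 0.51  0.49 -0.55  2.34  2.22  0.44 -0.75] 0.0 0.0
-15 36 plate-60 [ 0.63  0.44 -0.48  2.4   1.78  0.66 -0.91] 0.0 0.0
-15 36 plate-70 [ 0.6   0.47 -0.53  2.34  1.57  0.77 -0.91] 0.0 0.0
-15 36 plateup-70 [ 0.66  0.36 -0.59  2.31  1.4   0.76 -0.71] 0.0 0.01
-15 40 jar [ 0.53  0.73 -0.57  2.21  2.4   0.6  -0.81] 0.0 0.0
-15 40 pre [ 0.56  0.52 -0.63  2.39  2.34  0.57 -0.86] 0.0 0.0
-15 40 plate-60 [ 1.23  0.85 -1.37  2.41  1.78  1.34 -0.72] 0.0017 0.39
-15 40 plate-70 [ 0.55  0.5  -0.52  2.38  1.65  0.85 -1.04] 0.0 0.0
-15 40 plateup-70 [ 0.6   0.38 -0.57  2.35  1.49  0.82 -0.85] 0.0 0.0
-25 36 jar [ 0.41  0.7  -0.51  2.15  2.06  0.58 -0.73] 0.0 0.0
-25 36 pre [ 0.4   0.5  -0.58  2.32  1.93  0.58 -0.73] 0.0 0.0
-25 36 plate-60 [ 0.63  0.44 -0.48  2.4   1.78  0.66 -0.91] 0.0 0.0
-25 36 plate-70 [ 0.6   0.47 -0.53  2.34  1.57  0.77 -0.91] 0.0 0.0
-25 36 plateup-70 [ 0.66  0.36 -0.59  2.31  1.4   0.76 -0.71] 0.0 0.01
-25 40 jar [ 0.43  0.73 -0.55  2.2   2.19  0.7  -0.85] 0.0 0.0
-25 40 pre [ 0.41  0.53 -0.62  2.37
[... 644 characters left out ...]
[26.1 -5.3 13.6] t [  -8. -189.  103.] P [ 0.476 -0.224  0.225]
8 r [28.  -7.8 14. ] t [ -17. -201.  117.] P [ 0.488 -0.237  0.215]
9 r [ 29.2 -10.6  14.2] t [ -27. -209.  130.] P [ 0.501 -0.245  0.204]
10 r [ 28.4 -15.7  14.7] t [ -50. -207.  143.] P [ 0.526 -0.245  0.196]
11 r [ 26.2 -20.   14.8] t [ -69. -197.  159.] P [ 0.548 -0.236  0.186]
12 r [ 22.8 -23.5  14.8] t [ -83. -179.  176.] P [ 0.567 -0.219  0.173]
13 r [ 18.5 -25.7  14.7] t [ -90. -155.  194.] P [ 0.581 -0.196  0.157]
14 r [ 13.7 -26.7  14.5] t [ -90. -126.  215.] P [ 0.587 -0.167  0.137]
15 r [  8.5 -26.2  14.4] t [-82. -94. 236.] P [ 0.586 -0.135  0.115]
16 r [  3.5 -24.5  14.4] t [-65. -61. 256.] P [ 0.577 -0.102  0.091]
```

```bash
python3 - <<'E'
from h import *
from kin import *
p,e=fit()
J=np.array([.6355,-.1515,.055]); y=-20; h=np.array([np.cos(np.radians(y)),np.sin(np.radians(y)),0])
pre,e1,_=IK(J-.10*h+[0,0,.08],target(y,37),p,np.array([.45,.5,-.56,2.34,2.1,.5,-.74])); print(pre.round(2),e1)
plan([[.65,.2,-.7,2.2,1.1,.7,.3],pre],n=40)
E
```

```text
[ 0.44  0.43 -0.57  2.38  2.06  0.5  -0.76] 1.3242935237985874e-06
steps 14
1 r [ 4.8 -0.1  3.4] t [  2. -38.  16.] P [ 0.455 -0.071  0.308]
2 r [ 9.3 -0.8  6.4] t [  2. -73.  30.] P [ 0.457 -0.107  0.295]
3 r [13.4 -2.1  9. ] t [  -1. -105.   41.] P [ 0.46  -0.139  0.284]
4 r [16.9 -3.8 11.2] t [  -5. -132.   52.] P [ 0.465 -0.167  0.274]
5 r [19.8 -6.  13. ] t [ -11. -156.   62.] P [ 0.472 -0.191  0.266]
6 r [22.1 -8.5 14.3] t [ -18. -175.   72.] P [ 0.48  -0.21   0.258]
7 r [ 23.6 -11.2  15.4] t [ -27. -189.   82.] P [ 0.49  -0.225  0.25 ]
8 r [ 24.4 -14.   16.1] t [ -36. -199.   93.] P [ 0.501 -0.235  0.242]
9 r [ 23.8 -17.1  16.3] t [ -48. -195.  111.] P [ 0.517 -0.232  0.227]
10 r [ 22.  -19.8  16.2] t [ -57. -184.  131.] P [ 0.532 -0.222  0.21 ]
11 r [ 19.3 -21.8  16. ] t [ -64. -166.  153.] P [ 0.544 -0.205  0.191]
12 r [ 15.8 -23.1  15.6] t [ -65. -142.  176.] P [ 0.553 -0.182  0.169]
13 r [ 11.7 -23.5  15.3] t [ -61. -114.  199.] P [ 0.556 -0.153  0.145]
14 r [  7.2 -22.8  15. ] t [-49. -82. 222.] P [ 0.552 -0.121  0.12 ]
```

```bash
python3 -m creep '[{"rx":4.8,"ry":-0.1,"rz":3.4,"tx":2,"ty":-38,"tz":16,"hand":-0.5},{"rx":9.3,"ry":-0.8,"rz":6.4,"tx":2,"ty":-73,"tz":30,"hand":-0.5},{"rx":13.4,"ry":-2.1,"rz":9,"tx":-1,"ty":-105,"tz":41,"hand":-0.5},{"rx":16.9,"ry":-3.8,"rz":11.2,"tx":-5,"ty":-132,"tz":52,"hand":-0.5},{"rx":19.8,"ry":-6,"rz":13,"tx":-11,"ty":-156,"tz":62,"hand":-0.5},{"rx":22.1,"ry":-8.5,"rz":14.3,"tx":-18,"ty":-175,"tz":72,"hand":-0.5},{"rx":23.6,"ry":-11.2,"rz":15.4,"tx":-27,"ty":-189,"tz":82,"hand":-0.5},{"rx":24.4,"ry":-14,"rz":16.1,"tx":-36,"ty":-199,"tz":93,"hand":-0.5}]'
python3 - <<'E'
from h import *
from kin import *
add(); st(); p,e=fit(); print("fit",e)
J=np.array([.6355,-.1515,.055]); y=-20; h=np.array([np.cos(np.radians(y)),np.sin(np.radians(y)),0])
pre,e1,_=IK(J-.10*h+[0,0,.08],target(y,37),p,np.array([.45,.5,-.56,2.34,2.1,.5,-.74])); print(pre.round(2),e1)
plan([pre],n=40)
E
```

```text
clock: 9.45
position: [0.5028, -0.2354, 0.2396]
tool_rot: [-2.812, 0.533, 2.827]
force: [1.1, -1.4, -0.1]
grip_width: 0.0638
t 9.45 tcp [ 0.5028 -0.2354  0.2396] grasp [ 0.496  -0.2267  0.2551] yaw/tilt [162.  -30.5] F [ 1.1 -1.4 -0.1] w 0.0638 q [ 0.64  0.21 -0.69  2.2   1.11  0.7   0.29]
fit 0.0026872858237166897
[ 0.44  0.43 -0.58  2.38  2.06  0.51 -0.77] 1.1507712952619958e-06
steps 6
1 r [-1.  -2.7  0.9] t [-4. 14. 16.] P [ 0.519 -0.232  0.224]
2 r [-3.  -5.   1.5] t [-4. 34. 30.] P [ 0.533 -0.222  0.207]
3 r [-5.8 -6.6  2. ] t [ 0. 59. 42.] P [ 0.545 -0.205  0.188]
4 r [-9.4 -7.4  2.4] t [10. 88. 52.] P [ 0.553 -0.182  0.167]
5 r [-13.4  -7.3   2.6] t [ 27. 120.  58.] P [ 0.556 -0.153  0.144]
6 r [-17.8  -6.1   2.7] t [ 51. 152.  63.] P [ 0.552 -0.121  0.12 ]
```

Their solver tracks the planned joints exactly. Continuing.

```bash
python3 -m creep '[{"rx":-1,"ry":-2.7,"rz":0.9,"tx":-4,"ty":14,"tz":16,"hand":-0.6},{"rx":-3,"ry":-5,"rz":1.5,"tx":-4,"ty":34,"tz":30,"hand":-0.6},{"rx":-5.8,"ry":-6.6,"rz":2,"tx":0,"ty":59,"tz":42,"hand":-0.6},{"rx":-9.4,"ry":-7.4,"rz":2.4,"tx":10,"ty":88,"tz":52,"hand":-0.6},{"rx":-13.4,"ry":-7.3,"rz":2.6,"tx":27,"ty":120,"tz":58,"hand":-0.6},{"rx":-17.8,"ry":-6.1,"rz":2.7,"tx":51,"ty":152,"tz":63,"hand":-0.6},{"rx":-17.8,"ry":-6.1,"rz":2.7,"tx":51,"ty":152,"tz":63,"hand":-0.6}]'
python3 - <<'E'
from h import *
from kin import *
add(); st(); p,e=fit(); print("fit",e)
s=bot.observe(); f=viewer.grab_frame("wrist"); sc=viewer.grab_frame("scene")
cv2.imwrite("pics/w9.png",f["pixels"]); cv2.imwrite("pics/s9.png",cv2.resize(sc["pixels"][120:360,240:440],(600,720))[:600])
print([(round(float(o["score"]),2),list(map(int,o["bbox"]))) for o in viewer.outline_of("jar_center",f)])
print([proj(f,[.6355,-.1515,z],s).round(0) for z in (.006,.044,.082)])
E
```

```text
clock: 10.15
position: [0.5492, -0.1189, 0.1173]
tool_rot: [3.137, 0.638, 2.792]
force: [-0.3, -0.6, 0.2]
grip_width: 0.0683
t 10.15 tcp [ 0.5492 -0.1189  0.1173] grasp [ 0.5386 -0.1151  0.1326] yaw/tilt [160.  -36.5] F [-0.3 -0.6  0.2] w 0.0683 q [ 0.59  0.48 -0.77  2.38  2.    0.59 -0.68]
fit 0.003293438246833258
[(0.89, [241, 167, 310, 276])]
[array([275., 185.]), array([275., 221.]), array([275., 262.])]
```

View pics/w9.png

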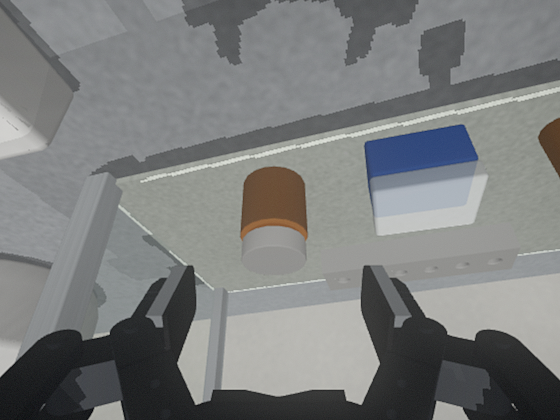

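View pics/s9.png

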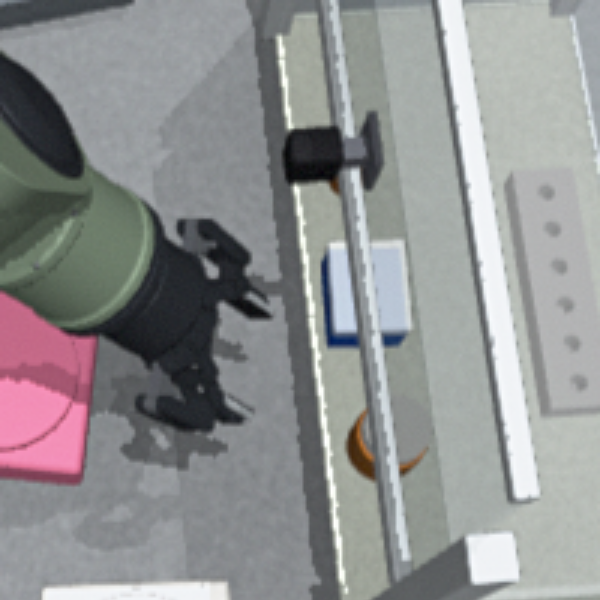

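```bash
python3 - <<'E'
from h import *
from kin import *
p,e=fit(); y=-20; h=np.array([np.cos(np.radians(y)),np.sin(np.radians(y)),0])
Rt=target(y,37); g=np.array([.6355,-.1515,.053])+.004*h; P=g+.019*Rt[:,2]; print(P,relrow(P,Rt).round(1))
q=bot.observe()["qpos"]; print([v.round(2) if hasattr(v,'round') else v for v in IK(P,Rt,p,q,grasp=False)])
E
```

```text
[ 0.65000367 -0.1567789   0.03782593] [-1.000e-01 -1.000e-01 -0.000e+00 -3.430e+01  1.600e+00  1.295e+02]
[array([ 0.56,  0.76, -0.67,  2.16,  2.14,  0.65, -0.63]), np.float64(0.0), np.float64(0.0)]
```

```bash
python3 -m creep '[{"rx":0,"ry":0,"rz":0,"tx":-7,"ty":0.3,"tz":26,"hand":-0.9},{"rx":0,"ry":0,"rz":0,"tx":-14,"ty":0.6,"tz":52,"hand":-0.9},{"rx":0,"ry":0,"rz":0,"tx":-21,"ty":1,"tz":78,"hand":-0.9},{"rx":0,"ry":0,"rz":0,"tx":-28,"ty":1.3,"tz":104,"hand":-0.9},{"rx":0,"ry":0,"rz":0,"tx":-34,"ty":1.6,"tz":129,"hand":-0.9},{"rx":0,"ry":0,"rz":0,"tx":-34,"ty":1.6,"tz":129,"hand":-0.9}]'
python3 - <<'E'
from h import *
from kin import *
add(); st()
f=viewer.grab_frame("wrist"); sc=viewer.grab_frame("scene")
cv2.imwrite("pics/w10.png",f["pixels"]); cv2.imwrite("pics/s10.png",cv2.resize(sc["pixels"][120:360,240:440],(600,720))[:600])
E
```

```text
clock: 10.9
position: [0.6507, -0.1577, 0.0369]
tool_rot: [-3.14, 0.644, 2.791]
force: [-0.9, 0.1, 0.0]
grip_width: 0.081
t 10.9 tcp [ 0.6507 -0.1577  0.0369] grasp [ 0.64   -0.1538  0.0521] yaw/tilt [159.9 -36.9] F [-0.9  0.1  0. ] w 0.081 q [ 0.57  0.77 -0.68  2.16  2.13  0.65 -0.62]
```

View pics/w10.png

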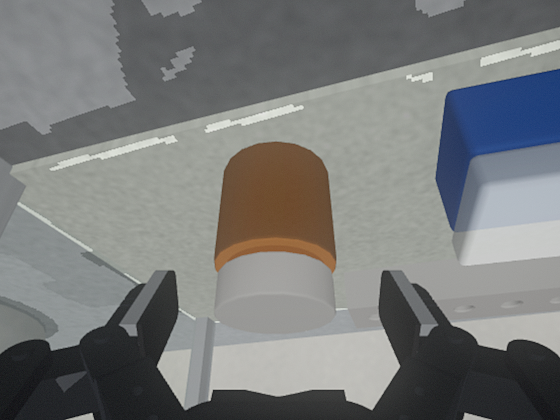

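View pics/s10.png

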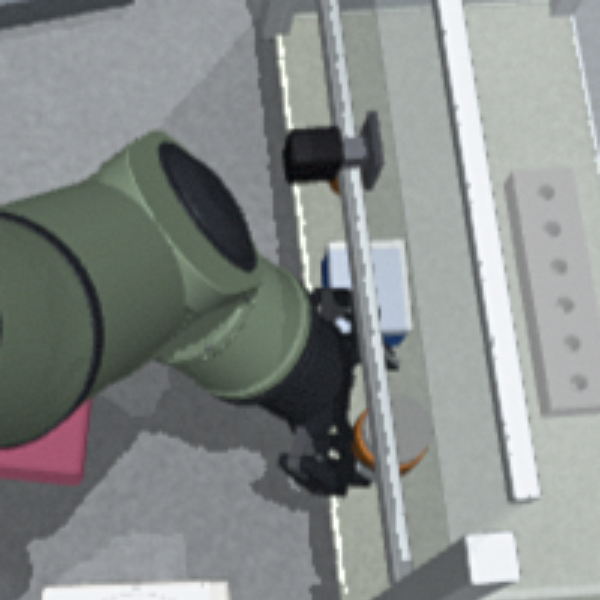

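```bash
python3 - <<'E'
from h import *
s=bot.observe(); T=toolT(s); f=viewer.grab_frame("wrist"); sc=viewer.grab_frame("scene")
W=lambda v: T[:3,:3]@np.array(v)+T[:3,3]
c=cv2.resize(f["pixels"],None,fx=1.4,fy=1.4)
def dot(im,q,col): cv2.circle(im,tuple(int(v) for v in q),4,col,-1)
for v,col in (((0,0,0),(0,0,255)),((0,0,-.019),(0,255,0)),((0,.04,-.019),(255,0,255)),((0,-.04,-.019),(255,0,255)),((0,.04,-.032),(255,255,0)),((0,-.04,-.032),(255,255,0))): dot(c,proj(f,W(v),s)*1.4,col)
for x in (.6355,):
  for z,col in ((.082,(255,255,255)),(.006,(0,255,255))):
   for a in np.linspace(0,6.28,40): dot(c,proj(f,[x+.028*np.cos(a),-.1515+.028*np.sin(a),z],s)*1.4,col)
cv2.imwrite("pics/w11.png",c)
o=np.array([240,120])
d=cv2.resize(sc["pixels"][120:360,240:440],(600,720))
for v,col in (((0,0,0),(0,0,255)),((0,0,-.019),(0,255,0)),((0,.04,-.019),(255,0,255)),((0,-.04,-.019),(255,0,255))): dot(d,(proj(sc,W(v))-o)*3,col)
for z,r,col in ((.082,.026,(255,255,255)),(.006,.028,(0,255,255))):
   for a in np.linspace(0,6.28,40): cv2.circle(d,tuple(int(v) for v in (proj(sc,[.6355+r*np.cos(a),-.1515+r*np.sin(a),z])-o)*3),1,col,-1)
cv2.imwrite("pics/s11.png",d[150:600,150:])
E
```

```text
(no output)
```

View pics/w11.png

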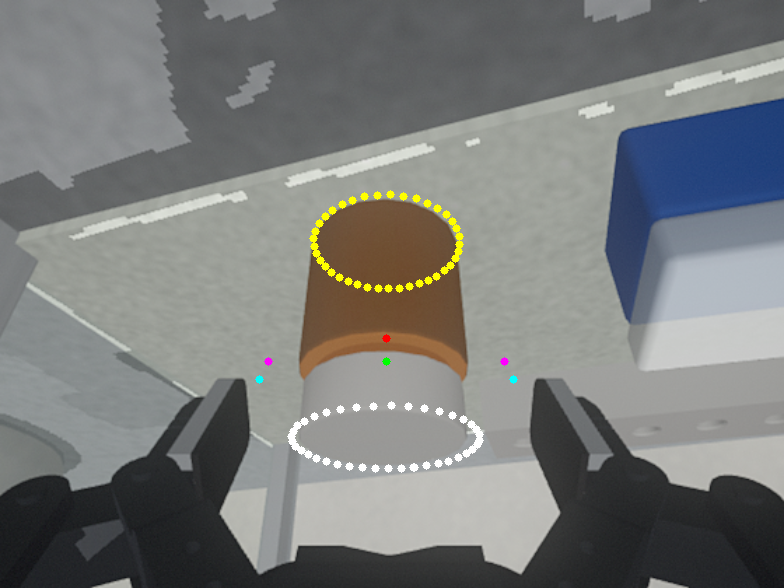

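View pics/s11.png

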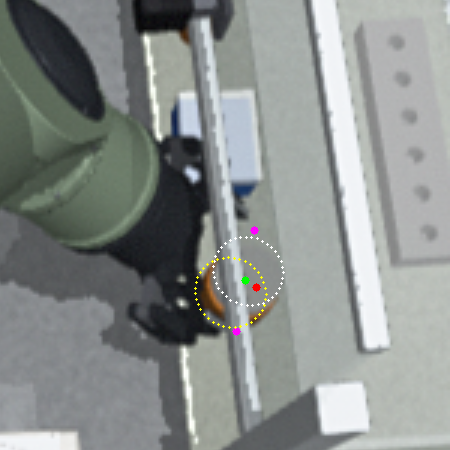

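The jar matches its projection in the wrist view: it is centred at x≈274 px between pads at 175 and 381 px. The scene camera disagrees by about 10 mm in y, through the sash. I trust the close view and am closing.

```bash
python3 -m creep '[{"rx":0,"ry":0,"rz":0,"tx":0,"ty":0,"tz":0,"hand":1},{"rx":0,"ry":0,"rz":0,"tx":0,"ty":0,"tz":0,"hand":1},{"rx":0,"ry":0,"rz":0,"tx":0,"ty":0,"tz":0,"hand":1},{"rx":0,"ry":0,"rz":0,"tx":0,"ty":0,"tz":0,"hand":1},{"rx":0,"ry":0,"rz":0,"tx":0,"ty":0,"tz":0,"hand":1}]' 45
python3 - <<'E'
from h import *
from kin import *
st()
f=viewer.grab_frame("wrist"); cv2.imwrite("pics/w12.png",f["pixels"])
T=toolT(bot.observe()); print(T[:3,:3].T@[0,0,15], T[:3,:3].T@[-100*np.cos(np.radians(3)),100*np.sin(np.radians(3)),0])
E
```

```text
clock: 11.6
position: [0.6494, -0.1566, 0.0391]
tool_rot: [-3.14, 0.646, 2.792]
force: [-5.1, -1.0, 13.8]
grip_width: 0.047
t 11.6 tcp [ 0.6494 -0.1566  0.0391] grasp [ 0.6386 -0.1526  0.0542] yaw/tilt [160. -37.] F [-5.1 -1.  13.8] w 0.047 q [ 0.57  0.76 -0.68  2.16  2.13  0.65 -0.63]
[ -9.02451154  -0.01862326 -11.9815627 ] [ 76.3842196  -29.33764836 -57.48698448]
```

View pics/w12.png

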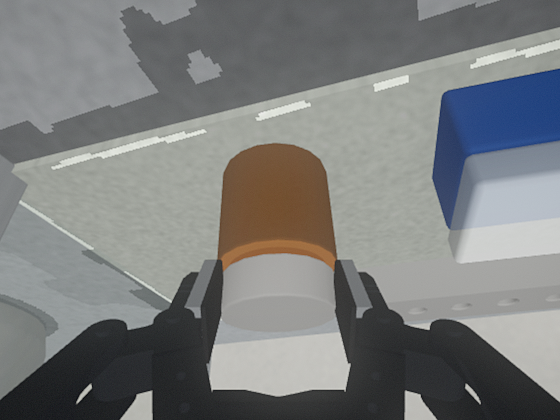

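```bash
python3 -m creep '[{"rx":0,"ry":0,"rz":0,"tx":-4,"ty":0,"tz":-5.3,"hand":1},{"rx":0,"ry":0,"rz":0,"tx":-9,"ty":0,"tz":-12,"hand":1},{"rx":0,"ry":0,"rz":0,"tx":-12,"ty":0,"tz":-16,"hand":1},{"rx":0,"ry":0,"rz":0,"tx":-12,"ty":0,"tz":-16,"hand":1}]'
python3 - <<'E'
from h import *
from kin import *
st()
f=viewer.grab_frame("wrist"); cv2.imwrite("pics/w13.png",f["pixels"])
E
```

```text
clock: 12.05
position: [0.6492, -0.156, 0.059]
tool_rot: [-3.141, 0.645, 2.793]
force: [0.3, -0.5, -1.9]
grip_width: 0.0467
t 12.05 tcp [ 0.6492 -0.156   0.059 ] grasp [ 0.6385 -0.1521  0.0742] yaw/tilt [160.  -36.9] F [ 0.3 -0.5 -1.9] w 0.0467 q [ 0.56  0.71 -0.67  2.16  2.08  0.61 -0.59]
```

View pics/w13.png

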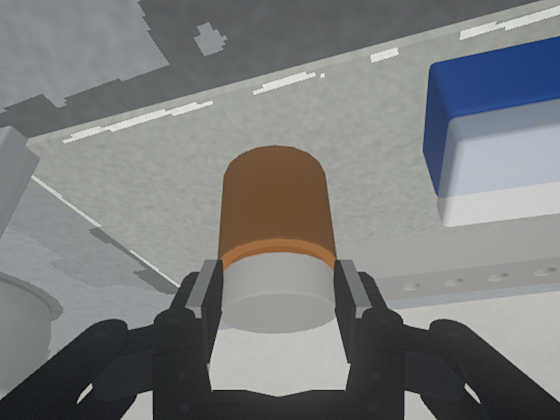

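```bash
python3 - <<'E'
from h import *
from kin import *
add(); p,e=fit(); print(e); q=bot.observe()["qpos"]; t=37
a=IK([.535,-.150,.10],target(-25,t),p,q); b=IK([.45,-.22,.175],target(-48,t),p,a[0]); c=IK([.422,-.313,.185],target(-70,t),p,b[0]); d=IK([.422,-.313,.121],target(-70,t),p,c[0])
for v in (a,b,c,d): print(v[0].round(2),round(v[1],4),round(v[2],2))
Rt=target(-25,t); P=np.array([.535,-.150,.10])+.019*Rt[:,2]; print(relrow(P,Rt).round(1))
E
```

```text
0.0033924861338446854
[ 0.61  0.58 -0.76  2.39  2.08  0.7  -0.78] 0.0 0.0
[ 0.91  0.41 -1.05  2.41  1.59  0.82 -0.66] 0.0002 0.04
[ 0.96  0.44 -0.96  2.29  1.42  0.94 -0.68] 0.0 0.0
[ 0.89  0.6  -0.92  2.33  1.61  1.02 -0.89] 0.0 0.0
[  3.   -0.1   4.   62.4 -34.4 -79.8]
```

```bash
python3 -m creep '[{"rx":0,"ry":0,"rz":0,"tx":9,"ty":-5,"tz":-12,"hand":1},{"rx":0.6,"ry":0,"rz":0.8,"tx":22,"ty":-12,"tz":-28,"hand":1},{"rx":1.3,"ry":0,"rz":1.7,"tx":36,"ty":-20,"tz":-46,"hand":1},{"rx":2,"ry":0,"rz":2.7,"tx":50,"ty":-28,"tz":-64,"hand":1},{"rx":3,"ry":-0.1,"rz":4,"tx":62,"ty":-34,"tz":-80,"hand":1},{"rx":3,"ry":-0.1,"rz":4,"tx":62,"ty":-34,"tz":-80,"hand":1}]'
python3 - <<'E'
from h import *
from kin import *
add(); st(); p,e=fit(); q=bot.observe()["qpos"]; t=37
b=IK([.475,-.235,.18],target(-47,t),p,q);c=IK([.422,-.313,.18],target(-70,t),p,b[0])
for v in (b,c): print(v[0].round(2),round(v[1],4),round(v[2],2))
for P,y in (([.50,-.19,.145],-36),([.475,-.235,.18],-47),([.445,-.28,.18],-60),([.422,-.313,.18],-70)):
    Rt=target(y,t); print(relrow(np.array(P)+.019*Rt[:,2],Rt).round(1))
sc=viewer.grab_frame("scene");cv2.imwrite("pics/s14.png",sc["pixels"])
E
```

```text
clock: 12.7
position: [0.5436, -0.1543, 0.0847]
tool_rot: [-3.14, 0.644, 2.706]
force: [-0.1, -0.1, -1.9]
grip_width: 0.0462
t 12.7 tcp [ 0.5436 -0.1543  0.0847] grasp [ 0.5333 -0.1494  0.0999] yaw/tilt [155.  -36.9] F [-0.1 -0.1 -1.9] w 0.0462 q [ 0.62  0.59 -0.76  2.39  2.08  0.71 -0.78]
[ 0.7   0.34 -0.74  2.36  1.59  0.66 -0.61] 0.0 0.0
[ 0.73  0.37 -0.67  2.3   1.4   0.81 -0.7 ] 0.0 0.0
[  6.5  -0.1   8.8 -16.5 -53.1 -43.9]
[ 1.320e+01 -1.000e-01  1.760e+01 -3.410e+01 -1.065e+02 -7.440e+01]
[ 2.100e+01 -1.000e-01  2.800e+01 -2.660e+01 -1.623e+02 -8.000e+01]
[ 2.700e+01 -1.000e-01  3.600e+01 -2.010e+01 -2.035e+02 -8.480e+01]
```

View pics/s14.png

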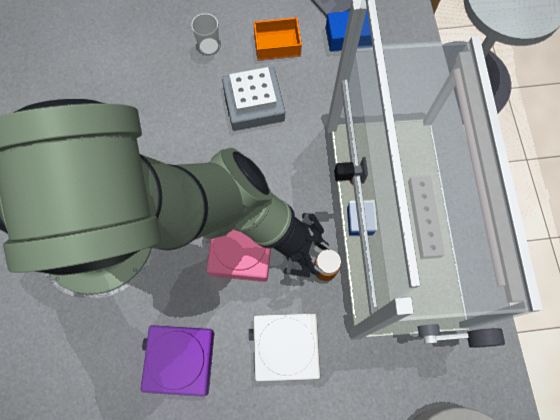

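The jar is out at (328,262), and the sash is still up. Carrying it over the plate at (287,346).

```bash
python3 -m creep '[{"rx":3.3,"ry":0,"rz":4.4,"tx":-8,"ty":-26,"tz":-24,"hand":1},{"rx":6.5,"ry":-0.1,"rz":8.8,"tx":-16.5,"ty":-53,"tz":-44,"hand":1},{"rx":9.8,"ry":-0.1,"rz":13.2,"tx":-26,"ty":-80,"tz":-60,"hand":1},{"rx":13.2,"ry":-0.1,"rz":17.6,"tx":-34,"ty":-106,"tz":-74,"hand":1},{"rx":17.1,"ry":-0.1,"rz":22.8,"tx":-30,"ty":-135,"tz":-78,"hand":1},{"rx":21,"ry":-0.1,"rz":28,"tx":-27,"ty":-162,"tz":-80,"hand":1},{"rx":24,"ry":-0.1,"rz":32,"tx":-23,"ty":-183,"tz":-82,"hand":1},{"rx":27,"ry":-0.1,"rz":36,"tx":-20,"ty":-203.5,"tz":-85,"hand":1}]'
python3 - <<'E'
from h import *
from kin import *
viewer.grab_frame("top");viewer.grab_frame("top")
add(); st()
s=bot.observe(); f=viewer.grab_frame("wrist"); sc=viewer.grab_frame("scene")
c=f["pixels"].copy()
for a in np.linspace(0,6.28,60):
    q=proj(f,np.array([.421+.06*np.cos(a),-.31+.06*np.sin(a),.072]),s); cv2.circle(c,tuple(int(x) for x in q),1,(0,0,255),-1)
cv2.imwrite("pics/w15.png",c); cv2.imwrite("pics/s15.png",cv2.resize(sc["pixels"][260:400,210:400],None,fx=4,fy=4))
Rt=target(-70,37); print(relrow(np.array([.422,-.313,.1215])+.019*Rt[:,2],Rt).round(1))
E
```

```text
clock: 13.55
position: [0.4278, -0.3247, 0.1645]
tool_rot: [3.14, 0.646, 1.915]
force: [-0.3, 0.2, -2.5]
grip_width: 0.0465
t 13.65 tcp [ 0.4277 -0.3252  0.1645] grasp [ 0.4238 -0.3145  0.1797] yaw/tilt [109.7 -37. ] F [-0.3 -0.5 -1.6] w 0.0467 q [ 0.67  0.36 -0.61  2.3   1.39  0.78 -0.7 ]
[ 0.1  0.   0.  35.6 -2.5 45.9]
```

View pics/w15.png

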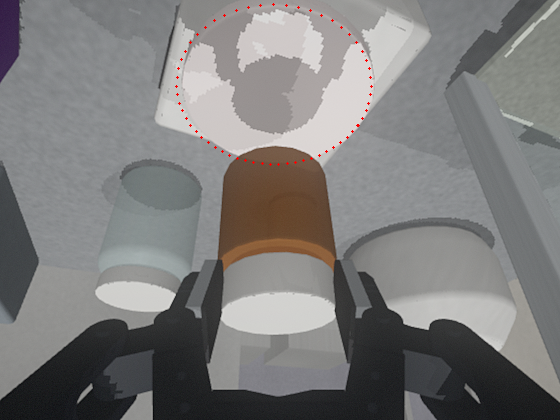

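View pics/s15.png

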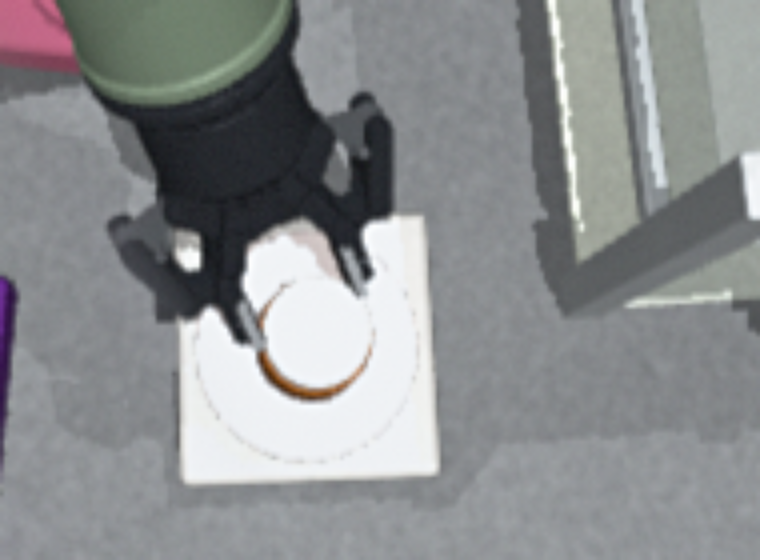

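```bash
python3 -m creep '[{"rx":0,"ry":0,"rz":0,"tx":9,"ty":-0.6,"tz":11.5,"hand":1},{"rx":0,"ry":0,"rz":0,"tx":18,"ty":-1.3,"tz":23,"hand":1},{"rx":0,"ry":0,"rz":0,"tx":26,"ty":-1.8,"tz":33.5,"hand":1},{"rx":0,"ry":0,"rz":0,"tx":31,"ty":-2.2,"tz":40,"hand":1},{"rx":0,"ry":0,"rz":0,"tx":34,"ty":-2.4,"tz":44,"hand":1},{"rx":0,"ry":0,"rz":0,"tx":35.5,"ty":-2.5,"tz":46,"hand":1},{"rx":0,"ry":0,"rz":0,"tx":35.5,"ty":-2.5,"tz":46,"hand":1}]'
python3 - <<'E'
from h import *
from kin import *
add(); st()
s=bot.observe(); f=viewer.grab_frame("wrist"); sc=viewer.grab_frame("scene")
c=f["pixels"].copy()
for r,z,col in ((.06,.072,(0,0,255)),(.028,.072,(0,255,0)),(.026,.148,(255,0,255))):
  for a in np.linspace(0,6.28,60):
    q=proj(f,np.array([.421+r*np.cos(a),-.31+r*np.sin(a),z]),s); cv2.circle(c,tuple(int(x) for x in q),1,col,-1)
cv2.imwrite("pics/w16.png",c); cv2.imwrite("pics/s16.png",cv2.resize(sc["pixels"][260:400,210:400],None,fx=4,fy=4))
E
```

```text
clock: 14.45
position: [0.4254, -0.324, 0.1065]
tool_rot: [3.14, 0.646, 1.919]
force: [-0.1, -0.1, -1.8]
grip_width: 0.0462
t 14.45 tcp [ 0.4254 -0.324   0.1065] grasp [ 0.4215 -0.3132  0.1217] yaw/tilt [110. -37.] F [-0.1 -0.1 -1.8] w 0.0462 q [ 0.64  0.5  -0.59  2.35  1.6   0.82 -0.94]
```

View pics/w16.png

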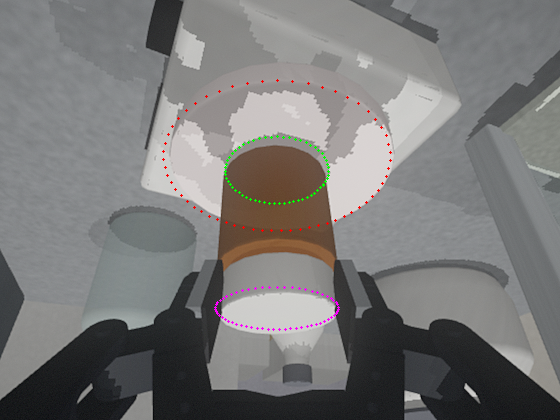

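View pics/s16.png

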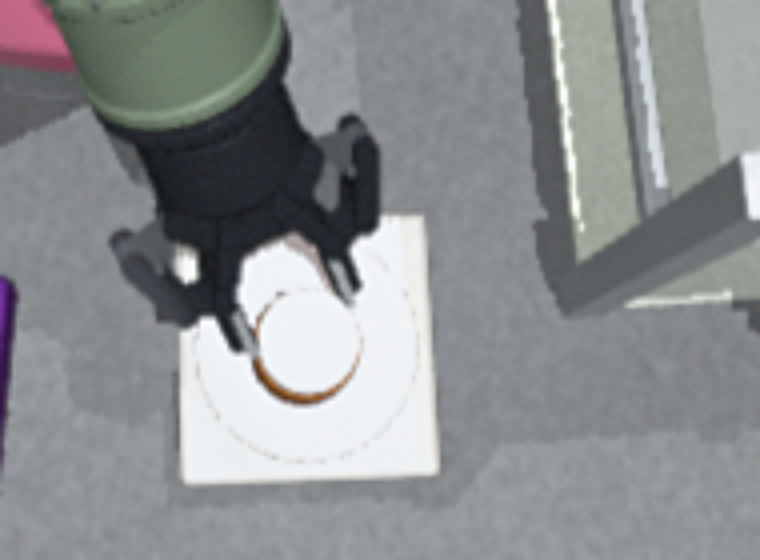

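```bash
python3 -m creep '[{"rx":0,"ry":0,"rz":0,"tx":0.6,"ty":0,"tz":0.8,"hand":1},{"rx":0,"ry":0,"rz":0,"tx":0.9,"ty":0,"tz":1.2,"hand":1},{"rx":0,"ry":0,"rz":0,"tx":0.9,"ty":0,"tz":1.2,"hand":1}]'
```

```text
clock: 14.85
position: [0.4252, -0.3243, 0.1052]
tool_rot: [3.14, 0.647, 1.918]
force: [-1.1, -0.6, -2.7]
grip_width: 0.0462
```

```bash
python3 -m creep '[{"rx":0,"ry":0,"rz":0,"tx":0.6,"ty":0,"tz":0.8,"hand":1},{"rx":0,"ry":0,"rz":0,"tx":0.6,"ty":0,"tz":0.8,"hand":1},{"rx":0,"ry":0,"rz":0,"tx":0.6,"ty":0,"tz":0.8,"hand":1}]'
```

```text
clock: 15.15
position: [0.4253, -0.3249, 0.1048]
tool_rot: [3.14, 0.648, 1.917]
force: [-2.3, 0.2, 9.3]
grip_width: 0.0462
```

```bash
python3 -m creep '[{"rx":0,"ry":0,"rz":0,"tx":0,"ty":0,"tz":0,"hand":-0.4},{"rx":0,"ry":0,"rz":0,"tx":0,"ty":0,"tz":0,"hand":-0.7},{"rx":0,"ry":0,"rz":0,"tx":0,"ty":0,"tz":0,"hand":-0.8},{"rx":0,"ry":0,"rz":0,"tx":0,"ty":0,"tz":0,"hand":-0.8}]'
python3 - <<'E'
from h import *
from kin import *
add(); st(); p,e=fit(); s=bot.observe(); q=s["qpos"]; T=toolT(s)
f=viewer.grab_frame("wrist");cv2.imwrite("pics/w17.png",f["pixels"])
for d,up,t in ((.1,0,37),(.06,.06,37),(0,.12,37),(0,.12,20),(.03,.1,20)):
    Rt=target(-70,t); P=T[:3,3]-d*T[:3,2]+[0,0,up]
    r=IK(P,Rt,p,q,grasp=False); print(d,up,t,r[0].round(2),round(r[1],4),round(r[2],2),relrow(P,Rt).round(1))
E
```

```text
clock: 15.55
position: [0.4251, -0.3242, 0.104]
tool_rot: [3.14, 0.646, 1.918]
force: [-0.5, -0.2, -0.2]
grip_width: 0.077
t 15.55 tcp [ 0.4251 -0.3242  0.104 ] grasp [ 0.4212 -0.3134  0.1192] yaw/tilt [109.9 -37. ] F [-0.5 -0.2 -0.2] w 0.077 q [ 0.64  0.51 -0.59  2.35  1.61  0.82 -0.95]
0.1 0 37 [ 0.62  0.27 -0.7   2.36  1.26  0.84 -0.72] 0.0 0.0 [   0.     0.    -0.1    0.     0.  -100. ]
0.06 0.06 37 [ 0.68  0.23 -0.69  2.3   1.19  0.81 -0.56] 0.0 0.0 [ 0.000e+00  0.000e+00 -1.000e-01 -3.610e+01  1.000e-01 -1.079e+02]
0 0.12 37 [ 0.75  0.23 -0.66  2.24  1.18  0.78 -0.45] 0.0 0.01 [  0.    0.   -0.1 -72.2   0.2 -95.8]
0 0.12 20 [ 1.18  0.34 -1.    2.03  0.78  0.88  0.09] 0.0 0.01 [  0.1  17.   -0.1 -72.2   0.2 -95.8]
0.03 0.1 20 [ 1.16  0.3  -0.99  2.05  0.74  0.86  0.09] 0.0 0.01 [ 1.000e-01  1.700e+01 -1.000e-01 -6.020e+01  1.000e-01 -1.098e+02]
```

View pics/w17.png

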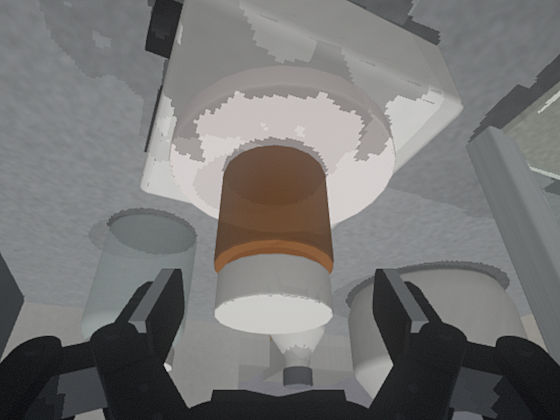

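The jar stands on the plate with clear gaps to both pads (182 to 216 px and 333 to 375 px). Retreating along the tool axis.

```bash
python3 -m creep '[{"rx":0,"ry":0,"rz":0,"tx":0,"ty":0,"tz":-15,"hand":-0.8},{"rx":0,"ry":0,"rz":0,"tx":0,"ty":0,"tz":-45,"hand":-0.8},{"rx":0,"ry":0,"rz":0,"tx":0,"ty":0,"tz":-75,"hand":-0.8},{"rx":0,"ry":0,"rz":0,"tx":0,"ty":0,"tz":-100,"hand":-0.8},{"rx":0,"ry":0,"rz":0,"tx":0,"ty":0,"tz":-100,"hand":-0.8},{"rx":0,"ry":0,"rz":0,"tx":0,"ty":0,"tz":-100,"hand":-0.8}]'
python3 - <<'E'
from h import *
st(); s=bot.observe()
f=viewer.grab_frame("wrist");sc=viewer.grab_frame("scene");t=viewer.grab_frame("top")
c=f["pixels"].copy()
for r,z,col in ((.06,.072,(0,0,255)),(.028,.072,(0,255,0)),(.026,.148,(255,0,255))):
  for a in np.linspace(0,6.28,60):
    q=proj(f,np.array([.421+r*np.cos(a),-.31+r*np.sin(a),z]),s); cv2.circle(c,tuple(int(x) for x in q),1,col,-1)
cv2.imwrite("pics/w18.png",c); cv2.imwrite("pics/s18.png",sc["pixels"]); cv2.imwrite("pics/t18.png",t["pixels"])
c=np.hstack([cv2.resize(sc["pixels"][300:400,240:340],(400,400),interpolation=cv2.INTER_CUBIC),cv2.resize(t["pixels"][165:265,350:450],(400,400),interpolation=cv2.INTER_CUBIC)]);cv2.imwrite("pics/c18.png",c)
E
```

```text
clock: 16.2
position: [0.4047, -0.2679, 0.1842]
tool_rot: [3.139, 0.647, 1.918]
force: [-0.9, -0.2, -0.4]
grip_width: 0.0767
t 16.2 tcp [ 0.4047 -0.2679  0.1842] grasp [ 0.4007 -0.2571  0.1994] yaw/tilt [109.9 -37.1] F [-0.9 -0.2 -0.4] w 0.0767 q [ 0.6   0.27 -0.68  2.36  1.26  0.83 -0.72]
```

View pics/w18.png

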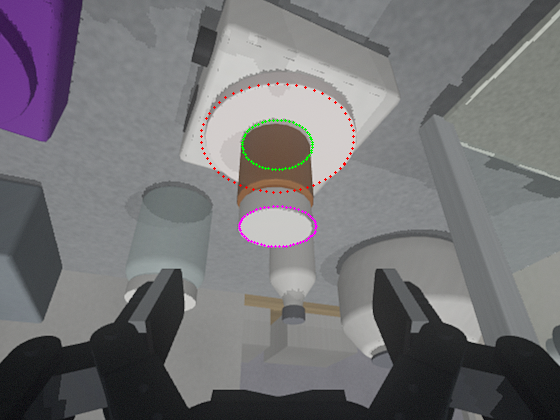

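View pics/s18.png

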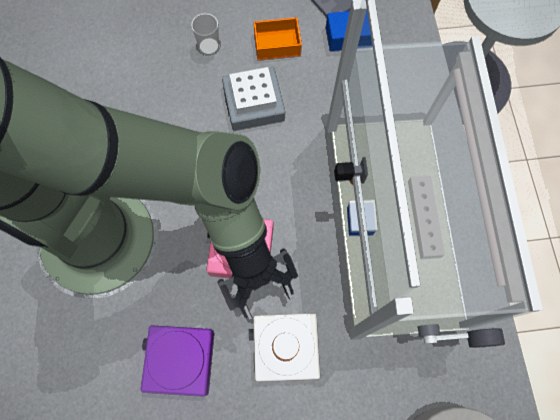

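View pics/c18.png

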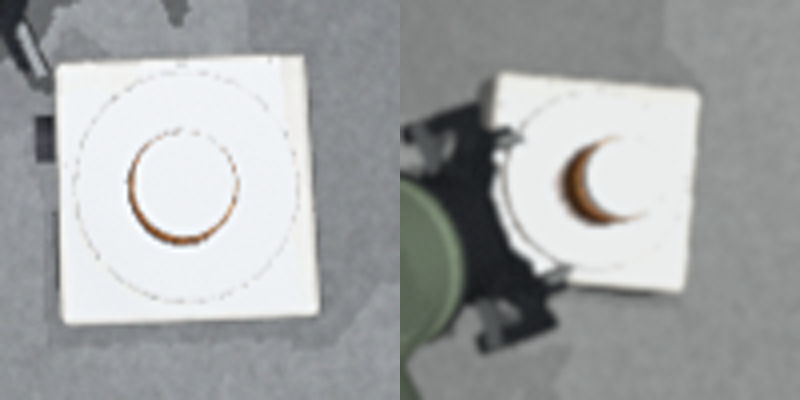

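The jar stands upright and within a few mm of the plate's middle, the sash is up, and the gripper is clear. Handing in.

```bash
python3 - <<'E'
from h import *
print(bot.job_done()); st()
E
```

```text
the job is handed in; nothing more can be done
None
the job is handed in; nothing more can be done
```

I raised the sash by its lug about 0.23 m. It stayed up after I let go. I then took the wide capped amber jar out under it, stood it on the white stirrer plate, backed the gripper off about 100 mm and handed in at about 16.4 s.

- **Last checks:** the scene and wrist pictures show the jar upright and within about 3 mm of the plate's middle. The sash is still up, the gripper is clear, and the force readings are near zero (under 1 N).
- **Disagreements:**
  - The scene camera put the jar about 10 mm further along y than the wrist camera did, seen through the sash. I used the wrist view and the grasp was good.
  - The finger opening read about 8 mm under the true width on both the lug and the jar.
- **Early error:** my first approach ran joints 4 and 5 to their range limits without reaching the pose. I worked out the arm's geometry and used a different wrist posture from then on.

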